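Load, mist, cure and unload printed housings

ROBOT

A 7-joint arm with a two-finger parallel gripper is mounted at the origin on the work surface. World frame = base frame: x ahead of the robot, y to its left, z up, the work surface at z = 0. Lengths are in m, angles in rad, forces in N, time in s.
With the tool pointing down it reaches from about 0.425 to 0.925 m from the base axis. Payload 6.8 kg.
Tool frame: the origin (TCP) lies between the finger pads; the fingertips stand 17 mm ahead of it and the grasp point (between the pads) lies 2 mm behind it; z points along the fingers, y is the direction in which the jaws open and shut (so a half turn about z gives the same grasp; the last joint's range is limited). The gripper opens to 85 mm and grips with 20 to 120 N. Pads are 22 mm wide; open, the fingers measure 114 mm over their backs; the gripper's body (76 mm by 85 mm) begins 54 mm behind the grasp point. The pads swing forward as they close: fully open they stand 13 mm farther back than shut.
Start: joints at [1.201, 0.477, 0.022, 1.555, -0.011, 1.109, -0.083], TCP at [0.175, -0.652, 0.248] pointing down, gripper open.
Joint ranges: [-2.96, 2.96], [-0.34, 2.1], [-1.41, 1.46], [0.24, 2.44], [-1.37, 4.51], [0.17, 1.92], [-2.96, 2.96]. Speed limits (rad/s): [2.39, 2.39, 3.14, 3.14, 3.14, 3.14, 3.14].

INTERFACE

Orientations are given as a rotation vector (axis times angle).
In Python, from rig import ctrl, imaging gives the robot as it stands.
- The arm moves only by the tool jog_arm, never from a script. Its argument "steps" is a list of rows, each an object of numbers: "x", "y", "z": the shift along the tool's x, y, z in cm; "roll": the turn about the tool's z in degrees; "hand": the gripper's target within -1 to 1 (fully open at 1, half-way at 0, shut at -1). In form: [{"x": .., "y": .., "z": .., "roll": .., "hand": ..}, ...]. A call has 1 to 10 rows; each row shifts and turns the commanded pose from where the row before left it, along the tool's axes as they then stand; what a row does not reach is not made up. A row lasts 1/12 s, in which the tool goes at most 41.7 mm and 7.16 degrees, less where a joint would pass 70% of its speed; a pose out of reach is approached as far as the arm can. A call is refused whole if a number of a shift passes 4.17 or a number of a turn 7.16, either way. A call with a gripper value outside its range is refused whole. The fingers move at their own pace and stop on an object; "grip_force" is the grip in N (left out, the last holds). Time passes only in rows, so rows that do not move let the fingers close. It gives the time, the measured TCP pose, the force and the opening at its end, in the units of the state.
- ctrl.read_state(): the state, without advancing time (a new reading comes with each control period).
- imaging.read_camera(name): name is "scene" or "top" or "wrist"; returns a dict with "color" (384x512x3 uint8, red, green, blue), "depth" (384x512 float32, m along the optical axis (not along the pixel's ray), 0 where there is no reading), "intrinsics" (3x3 intrinsics, pixels), "T" (4x4, takes a point from camera to world coordinates). Camera axes: x right, y up, looking along -z (the intrinsics and any distortion apply to the point x, -y, -z); pixel columns grow to the right and rows downward; lengths in m; the calibration is good to about 2 mm. A picture is of the moment at which its call begins.
- ctrl.finish_job(): hands the job in, once; it reports no verdict.
The state is a dict: "time_s": time; "joints": joint angles; "qvel": joint speeds; "tau": joint torques, N m; "position": TCP position; "ee_rot": TCP orientation; "contact_force": force on the tool from outside, world axes, zero at the start; "ft_torque": the same for the moment, N m; "finger_gap": finger opening in m.
Only numpy, scipy, OpenCV 4.12 (cv2) and the standard library are available. Lean on these libraries where they do the work, as an engineer would, in place of code of your own. Each camera call takes 0.05 s, during which the arm holds its last target. There are 200 camera calls.

TASK

Put every orange printed housing down into the curing tray, each in a pocket of its own; then press the white nozzle cap of the mist bottle all the way down and let it spring up again. Next slide the yellow dust cover fully aside, press the red start button all the way down, and slide the cover fully closed again. Only then unload all the housings into the blue bin, leaving the flask, screwdriver and mug undisturbed.

Things in the scene. Friction and masses are not known exactly. Their poses are not given: they have to be found in the camera images.
- tray: Curing tray lying on the bench, fixed: an aluminium plate 142 mm (its x) by 208 mm (its y), 6 mm thick, with grey plastic walls 6 mm wide rising 8 mm above the plate (wall tops 14 mm above the bench), forming 2 x 3 square open pockets each 60 mm inside. Violet strips on its two ends. Origin: centre of its underside, on the bench; x and y along its sides, z up.
- pocket1 (a point): Centre of the floor of tray pocket 1, 6 mm above the bench; pockets 1-3 are the row at the tray's -x side, 4-6 the row at +x, in order of growing tray y. Axes as the tray's.
- pocket2 (a point): Centre of the floor of tray pocket 2, 6 mm above the bench; pockets 1-3 are the row at the tray's -x side, 4-6 the row at +x, in order of growing tray y. Axes as the tray's.
- pocket3 (a point): Centre of the floor of tray pocket 3, 6 mm above the bench; pockets 1-3 are the row at the tray's -x side, 4-6 the row at +x, in order of growing tray y. Axes as the tray's.
- pocket4 (a point): Centre of the floor of tray pocket 4, 6 mm above the bench; pockets 1-3 are the row at the tray's -x side, 4-6 the row at +x, in order of growing tray y. Axes as the tray's.
- pocket5 (a point): Centre of the floor of tray pocket 5, 6 mm above the bench; pockets 1-3 are the row at the tray's -x side, 4-6 the row at +x, in order of growing tray y. Axes as the tray's.
- pocket6 (a point): Centre of the floor of tray pocket 6, 6 mm above the bench; pockets 1-3 are the row at the tray's -x side, 4-6 the row at +x, in order of growing tray y. Axes as the tray's.
- part1: Loose printed orange housing, a solid block 48 mm (its x) by 32 mm (its y) by 26 mm (its z), about 35 g, with a black lens and two screw heads drawn on its +z face. Origin at the centre of the block. It starts flat on the bench left of the tray; it may be missing in a run (then None). All five are alike.
- part2: Loose printed orange housing, a solid block 48 mm (its x) by 32 mm (its y) by 26 mm (its z), about 35 g, with a black lens and two screw heads drawn on its +z face. Origin at the centre of the block. It starts flat on the bench left of the tray; it may be missing in a run (then None). All five are alike.
- part3: Loose printed orange housing, a solid block 48 mm (its x) by 32 mm (its y) by 26 mm (its z), about 35 g, with a black lens and two screw heads drawn on its +z face. Origin at the centre of the block. It starts flat on the bench left of the tray; it may be missing in a run (then None). All five are alike.
- part4: Loose printed orange housing, a solid block 48 mm (its x) by 32 mm (its y) by 26 mm (its z), about 35 g, with a black lens and two screw heads drawn on its +z face. Origin at the centre of the block. It starts flat on the bench left of the tray; it may be missing in a run (then None). All five are alike.
- part5: Loose printed orange housing, a solid block 48 mm (its x) by 32 mm (its y) by 26 mm (its z), about 35 g, with a black lens and two screw heads drawn on its +z face. Origin at the centre of the block. It starts flat on the bench left of the tray; it may be missing in a run (then None). All five are alike.
- bin: Shallow open blue plastic bin fixed on the bench beyond the tray, 133 mm (x) by 230 mm (y) outside, 30 mm high, walls and floor 4 mm thick. Origin: centre of its underside, on the bench.
- control: Grey control box fixed to the bench, 110 mm (x) by 180 mm (y) by 50 mm high. On its top two aluminium rails run along its y at x = -39 and +39 mm, 24 mm high and 6 mm wide, and carry the dust cover; the red start button stands on the top face between the rails at x = 0, y = -40 mm. Origin: centre of its underside, on the bench.
- cover (a joint): Yellow sliding dust cover over the start button, in m: 0 = fully closed, centred over the button; grows as it slides along the control box's +y, up to 0.080 = fully open, a plain end stop. It stays where it is left; 1.5 N of friction. Plate 84 mm (x) by 68 mm (y), 4 mm thick, its underside 74.5 mm above the bench; the button is wholly clear above 0.050. It may start up to 10 mm ajar.
- cover_grip (a point): Middle of the top edge of the cover's black grip fin, 104.5 mm above the bench. The fin is 12 mm thick along the box's y, 50 mm long along the box's x, and stands 26 mm up from the plate. Moves with the cover; axes as the control box's.
- start (a joint): Red push button under the cover, in m: 0 = up, 0.006 = fully down. It springs back; fully down takes 5 N. Counts as pressed beyond 0.0035.
- start_top (a point): Centre of the red button's top face (28 mm in diameter), 72 mm above the bench when up.
- bottle: Brushed-steel mist bottle bolted upright to the bench on a 90 mm square dark foot plate 6 mm thick; body 66 mm in diameter to 100 mm height, tapering to a neck, with a red band (72 mm). Fixed. Origin: centre of its underside, z up.
- nozzle (a joint): White sprung nozzle cap on the mist bottle, in m: 0 = up, grows to 0.008 = fully down. The spring pushes back with about 3 N at the start and 8.5 N fully down. Counts as pressed beyond 0.005.
- nozzle_top (a point): Centre of the flat top of the nozzle cap (34 mm in diameter), 169 mm above the bench when up; it moves straight down when pressed.
- flask: Bystander: steel drinking flask, 70 mm in diameter, 200 mm tall, standing beyond the bin, to its left. Origin: centre of its underside.
- screwdriver: Bystander: screwdriver lying at the right of the mist bottle, roughly pointing away from the robot. Origin: under its middle.
- mug: Bystander: blue mug, 80 mm in diameter, 90 mm tall, standing beyond the mist bottle. Origin: centre of its underside.
Mind the look-alikes: they are no part of the job. What is shaped like the part3 but grey or pink is not meant.

How it is judged:
By the outcome, as a careful person would: the job done as asked, in the order asked, and still so for the second after the job is handed in, with the robot touching nothing.
Of part1, part2, part3, part4, part5 only 3 to 5 are there at a start; the rules pass over those that are not, and their reading is None.
At some moment in a run one of part1, part2, part3, part4, part5 may be knocked a few centimetres aside while the robot is not near it.
Once in a run the grip may slacken for a moment while it holds something.
It also fails if it takes over 210 s, if anything falls off the work surface, if the arm or the gripper's body presses on something with over 40 N, if the wrist force passes 120 N, or if a joint passes its speed limit or range.

## Working session

There is one attempt and no reset: what is moved stays moved. The work goes in short steps, Python scripts to look and compute and a tool call to move; the robot and the scene stay as the last step left them, time stands still between calls to the robot, and variables do not carry over. Pictures are saved under pics/ and viewed, about 12 in all and at most 16, crops included, and the job is handed in when it is done.

Besides the shell and the picture viewer there is one more tool, called after "Call:" by a JSON object that holds its "op" and its "data", one argument or row to a line. jog_arm: Moves the arm, as the interface text tells. Its arguments: {"type":"object","properties":{"steps":{"type":"array","items":{"type":"object","properties":{"x":{"type":"number"},"y":{"type":"number"},"z":{"type":"number"},"roll":{"type":"number"},"hand":{"type":"number"}}}},"grip_force":{"type":"number"}},"required":["steps"]}

```bash
mkdir -p pics; cat > h.py <<'E'
import numpy as np, cv2
from rig import ctrl, imaging
from scipy.spatial.transform import Rotation as R
def cam(n,save=None):
    c=imaging.read_camera(n)
    if save: cv2.imwrite('pics/'+save,c['color'][:,:,::-1])
    return c
def ray(c,u,v,z):
    K=c['intrinsics'];T=c['T']
    d=T[:3,:3]@np.array([(u-K[0,2])/K[0,0],-(v-K[1,2])/K[1,1],-1.0]);o=T[:3,3]
    return o+d*(z-o[2])/d[2]
def cloud(c):
    K=c['intrinsics'];T=c['T'];d=c['depth'];v,u=np.mgrid[:d.shape[0],:d.shape[1]]
    P=np.stack([(u-K[0,2])/K[0,0]*d,-(v-K[1,2])/K[1,1]*d,-d],-1)
    return P@T[:3,:3].T+T[:3,3]
def st():
    s=ctrl.read_state()
    print(s['time_s'],np.round(s['position'],4),np.round(s['ee_rot'],3),'F',np.round(s['contact_force'],1),'gap',s['finger_gap'],'q7',round(s['joints'][6],2))
    print(np.round(R.from_rotvec(s['ee_rot']).as_matrix(),3).tolist())
    return s
E
python3 - <<'E'
from h import *
st()
a=cam('top','top1.png');b=cam('scene','scene1.png')
print(a['intrinsics'],a['T'].round(3),b['T'].round(3))
E
```

```text
0.0 [ 0.1745 -0.6515  0.2473] [-3.113e+00 -4.100e-01  1.000e-03] F [ 1.  -0.6 -0.1] gap 0.08561733278834742 q7 -0.08
[[0.966, 0.259, -0.001], [0.259, -0.966, 0.002], [-0.0, -0.002, -1.0]]
[[346.60780138   0.         253.680556  ]
 [  0.         346.60780138 186.49278869]
 [  0.           0.           1.        ]] [[ 0.025  0.997 -0.072  0.53 ]
 [-0.999  0.027  0.026  0.008]
 [ 0.028  0.071  0.997  1.126]
 [ 0.     0.     0.     1.   ]] [[-0.025 -0.843  0.538  1.241]
 [ 1.    -0.025  0.006  0.002]
 [ 0.008  0.538  0.843  1.132]
 [ 0.     0.     0.     1.   ]]
```

View pics/top1.png

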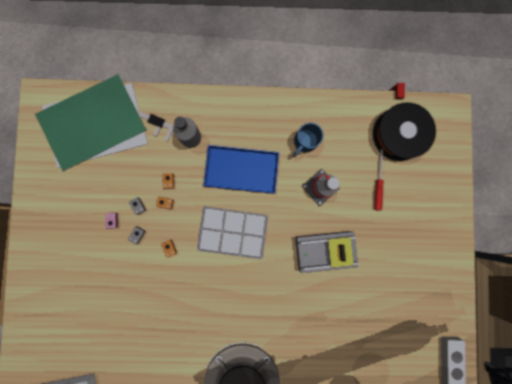

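View pics/scene1.png

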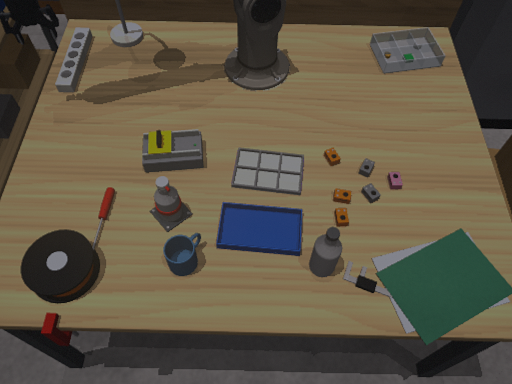

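Top view: three orange blocks at (168,181), (164,203), (168,248). The greys at (137,205) and (136,235) and the pink at (111,220) are look-alikes. I'll confirm in one enlarged crop and measure.

```bash
cat >> h.py <<'E'
def hsv(c): return cv2.cvtColor(c['color'],cv2.COLOR_RGB2HSV)
def mask(c,lo,hi): return cv2.inRange(hsv(c),np.array(lo),np.array(hi))
def blobs(m,amin):
    return [k for k in cv2.findContours(m,cv2.RETR_EXTERNAL,cv2.CHAIN_APPROX_NONE)[0] if cv2.contourArea(k)>=amin]
def rect(c,k,z):
    """contour -> world rectangle on plane z: centre, sides, yaw of long side (deg)"""
    P=np.array([ray(c,p[0][0],p[0][1],z)[:2] for p in k]).astype(np.float32)*1000
    (cx,cy),_,_=cv2.minAreaRect(P); b=cv2.boxPoints(cv2.minAreaRect(P))
    e=[b[1]-b[0],b[2]-b[1]]; L=[np.linalg.norm(q) for q in e]; i=int(np.argmax(L))
    return np.array([cx,cy])/1000,sorted(L),(np.degrees(np.arctan2(e[i][1],e[i][0]))+90)%180-90
E
python3 - <<'E'
from h import *
st0=None
c=cam('top')
im=c['color'][:,:,::-1]
cv2.imwrite('pics/crop1.png',cv2.resize(im[140:280,90:390],None,fx=2.6,fy=2.6,interpolation=cv2.INTER_CUBIC))
H=hsv(c)
for u,v in [(172,181),(158,203),(170,252),(137,208),(111,223),(241,180),(350,262),(285,0+235)]: print((u,v),H[v,u],c['color'][v,u])
for n,lo,hi,a,z in [('orange',(5,120,80),(18,255,255),40,.026),('blue',(108,150,40),(125,255,255),800,.03),('yellow',(24,150,80),(35,255,255),200,.0785),('tray',(0,0,120),(180,60,255),800,.014)]:
    for k in blobs(cv2.morphologyEx(mask(c,lo,hi),cv2.MORPH_CLOSE,np.ones((3,3))),a):
        r=rect(c,k,z); print(n,cv2.boundingRect(k),r[0].round(4),np.round(r[1]),round(r[2],1))
E
```

```text
(172, 181) [ 13 180 133] [133  81  39]
(158, 203) [ 15 173 146] [146  95  47]
(170, 252) [ 15 157 158] [158 109  61]
(137, 208) [130   7 112] [110 109 112]
(111, 223) [164  64  60] [60 45 53]
(241, 180) [111 174 154] [ 49  82 154]
(350, 262) [ 30 143 162] [162 162  71]
(285, 235) [ 17  91 160] [160 136 103]
orange (161, 240, 16, 17) [0.4092 0.239 ] [36. 48.] 25.6
orange (156, 197, 18, 12) [0.5505 0.2583] [33. 51.] 80.2
orange (162, 173, 12, 16) [0.6209 0.2519] [35. 48.] 2.4
blue (205, 147, 73, 45) [0.6634 0.0208] [126. 221.] 85.7
tray (197, 206, 72, 54) [0.4613 0.0423] [145. 214.] 83.9
tray (0, 15, 512, 235) [ 0.8952 -0.0326] [ 650. 1762.] 79.0
```

View pics/crop1.png

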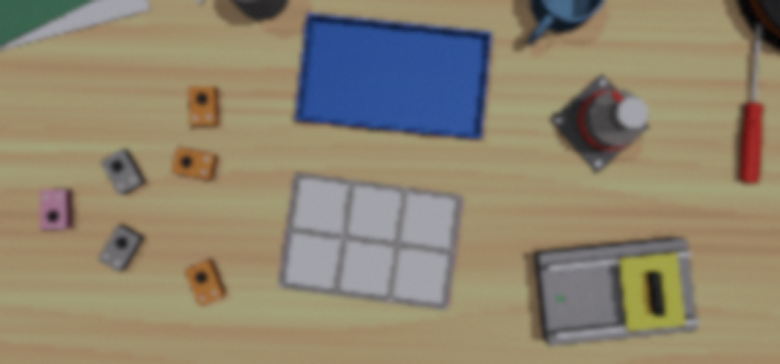

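Confirmed: three orange parts (crop (203,106), (194,163), (205,282)); the greys and pink stay. The bin is above the tray, and the control box has its cover near the −y end. Now I'll move over the parts.

Call:
{"op": "jog_arm", "data": {
  "steps": [
    {"roll": 6.3, "hand": 1},
    {"roll": 6.3},
    {"x": 1.7, "y": -3.35},
    {"x": 1.7, "y": -3.35},
    {"x": 1.7, "y": -3.35},
    {"x": 1.7, "y": -3.35},
    {"x": 1.7, "y": -3.35},
    {"x": 1.7, "y": -3.35},
    {"x": 1.7, "y": -3.35},
    {"x": 1.7, "y": -3.35}
  ]
}}

```text
invalid input
```

Call:
{"op": "jog_arm", "data": {
  "steps": [
    {"x": 1.7, "y": -3.35},
    {"x": 1.7, "y": -3.35},
    {"x": 1.7, "y": -3.35},
    {"x": 1.7, "y": -3.35},
    {"x": 1.7, "y": -3.35},
    {"x": 1.7, "y": -3.35},
    {"x": 1.7, "y": -3.35},
    {"x": 1.7, "y": -3.35},
    {"x": 1.7, "y": -3.35}
  ]
}}

```text
invalid input
```

Call:
{"op": "jog_arm", "data": {
  "steps": [
    {"x": 1.7, "y": -3.35},
    {"x": 1.7, "y": -3.35},
    {"x": 1.7, "y": -3.35},
    {"x": 1.7, "y": -3.35},
    {"x": 1.7, "y": -3.35},
    {"x": 1.7, "y": -3.35},
    {"x": 1.7, "y": -3.35},
    {"x": 1.7, "y": -3.35},
    {"x": 1.7, "y": -3.35},
    {}
  ]
}}

```text
invalid input
```

```bash
cat >> h.py <<'E'
def yaw(s):
    m=R.from_rotvec(s['ee_rot']).as_matrix(); return np.degrees(np.arctan2(m[1,0],m[0,0]))
def go(x,y,z,psi=None,s=None):
    """roll first (deg), then the shifts in cm along the tool axes after the roll"""
    s=s or ctrl.read_state(); p=s['position']; a=yaw(s)
    if psi is None: psi=a
    else: psi=a+(psi-a+90)%180-90
    t=np.radians(psi); d=np.array([x,y,z])-p
    print('go: roll',round(a-psi,1),'x',round(100*(d[0]*np.cos(t)+d[1]*np.sin(t)),2),'y',round(100*(d[0]*np.sin(t)-d[1]*np.cos(t)),2),'z',round(-100*d[2],2))
def parts(c,amin=300,z=.026):
    out=[]
    for k in blobs(cv2.morphologyEx(mask(c,(5,120,60),(18,255,255)),cv2.MORPH_CLOSE,np.ones((9,9))),amin):
        r=rect(c,k,z); out.append(r); print('part',cv2.boundingRect(k),r[0].round(4),np.round(r[1]),round(r[2],1))
    return out
E
python3 - <<'E'
from h import *
s=st(); c=cam('wrist','w1.png'); print(c['T'].round(3)); parts(c)
E
```

```text
0.15 [ 0.1746 -0.6516  0.2475] [-3.113e+00 -4.100e-01  1.000e-03] F [ 0.2  0.3 -0.5] gap 0.08553501654134296 q7 -0.08
[[0.966, 0.259, -0.0], [0.259, -0.966, 0.001], [-0.0, -0.001, -1.0]]
[[ 0.258  0.932  0.255  0.239]
 [-0.966  0.249  0.067 -0.636]
 [-0.001 -0.264  0.965  0.372]
 [ 0.     0.     0.     1.   ]]
part (0, 240, 13, 46) [-0.0154 -0.394 ] [14. 60.] 3.0
part (0, 154, 73, 49) [ 0.0962 -0.4146] [52. 81.] -72.6
part (392, 118, 120, 153) [ 0.1936 -0.8769] [112. 155.] 0.0
part (100, 114, 128, 67) [ 0.168  -0.5475] [ 57. 132.] 78.1
```

View pics/w1.png

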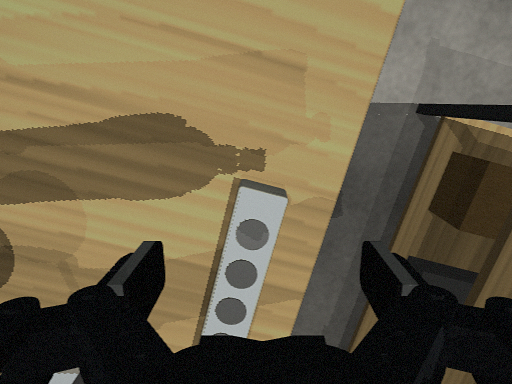

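The wrist view works: fingers at the bottom, camera ahead along tool x. Moves were refused, so I'll try with all keys present.

Call:
{"op": "jog_arm", "data": {
  "steps": [
    {"x": 0, "y": 0, "z": 0, "roll": 6.3, "hand": 1},
    {"x": 0, "y": 0, "z": 0, "roll": 6.3, "hand": 1},
    {"x": 1.7, "y": -3.35, "z": 0, "roll": 0, "hand": 1},
    {"x": 1.7, "y": -3.35, "z": 0, "roll": 0, "hand": 1},
    {"x": 1.7, "y": -3.35, "z": 0, "roll": 0, "hand": 1},
    {"x": 1.7, "y": -3.35, "z": 0, "roll": 0, "hand": 1},
    {"x": 1.7, "y": -3.35, "z": 0, "roll": 0, "hand": 1},
    {"x": 1.7, "y": -3.35, "z": 0, "roll": 0, "hand": 1}
  ]
}}

```text
time_s: 0.87
position: [0.2686, -0.4451, 0.2482]
ee_rot: [3.141, 0.066, -0.0]
contact_force: [1.5, 0.1, 0.3]
finger_gap: 0.0853
```

Call:
{"op": "jog_arm", "data": {
  "steps": [
    {"x": 1.7, "y": -3.35, "z": 0, "roll": 0, "hand": 1},
    {"x": 1.7, "y": -3.35, "z": 0, "roll": 0, "hand": 1},
    {"x": 1.7, "y": -3.35, "z": 0, "roll": 0, "hand": 1},
    {"x": 1.7, "y": -3.35, "z": 0, "roll": 0, "hand": 1},
    {"x": 1.7, "y": -3.35, "z": 0, "roll": 0, "hand": 1},
    {"x": 1.7, "y": -3.35, "z": 0, "roll": 0, "hand": 1},
    {"x": 1.7, "y": -3.35, "z": 0, "roll": 0, "hand": 1},
    {"x": 1.7, "y": -3.35, "z": 0, "roll": 0, "hand": 1},
    {"x": 1.7, "y": -3.35, "z": 0, "roll": 0, "hand": 1},
    {"x": 1.7, "y": -3.35, "z": 0, "roll": 0, "hand": 1}
  ]
}}

```text
time_s: 1.7
position: [0.4243, -0.1034, 0.2485]
ee_rot: [3.141, 0.065, 0.001]
contact_force: [1.3, -0.5, 0.2]
finger_gap: 0.0854
```

Call:
{"op": "jog_arm", "data": {
  "steps": [
    {"x": 1.7, "y": -3.35, "z": 0, "roll": 0, "hand": 1},
    {"x": 1.7, "y": -3.35, "z": 0, "roll": 0, "hand": 1},
    {"x": 1.7, "y": -3.35, "z": 0, "roll": 0, "hand": 1},
    {"x": 1.7, "y": -3.35, "z": 0, "roll": 0, "hand": 1},
    {"x": 1.7, "y": -3.35, "z": 0, "roll": 0, "hand": 1},
    {"x": 1.7, "y": -3.35, "z": 0, "roll": 0, "hand": 1},
    {"x": 1.0, "y": -3.35, "z": 0, "roll": 0, "hand": 1},
    {"x": 0, "y": -3.35, "z": 0, "roll": 0, "hand": 1},
    {"x": 0, "y": 0, "z": 0, "roll": 0, "hand": 1},
    {"x": 0, "y": 0, "z": 0, "roll": 0, "hand": 1}
  ]
}}

```text
time_s: 2.53
position: [0.5241, 0.1699, 0.2481]
ee_rot: [-3.14, -0.073, 0.001]
contact_force: [-0.9, 0.4, 0.3]
finger_gap: 0.0854
```

```bash
python3 - <<'E'
from h import *
s=st(); c=cam('wrist','w2.png'); print(c['T'].round(3)); parts(c)
E
```

```text
2.5333 [0.5241 0.1699 0.2481] [-3.14e+00 -7.30e-02  1.00e-03] F [-0.9  0.4  0.3] gap 0.08543002248725216 q7 -2.11
[[0.999, 0.047, -0.001], [0.047, -0.999, 0.001], [-0.001, -0.001, -1.0]]
[[ 0.046  0.963  0.264  0.591]
 [-0.999  0.045  0.012  0.172]
 [-0.001 -0.264  0.964  0.373]
 [ 0.     0.     0.     1.   ]]
part (195, 313, 73, 26) [0.3261 0.1959] [34. 91.] 83.1
part (130, 191, 102, 123) [0.4086 0.2533] [ 99. 161.] 15.2
part (151, 114, 72, 68) [0.5455 0.2434] [54. 87.] 56.3
part (167, 37, 43, 53) [0.6228 0.2461] [41. 48.] 2.6
```

View pics/w2.png

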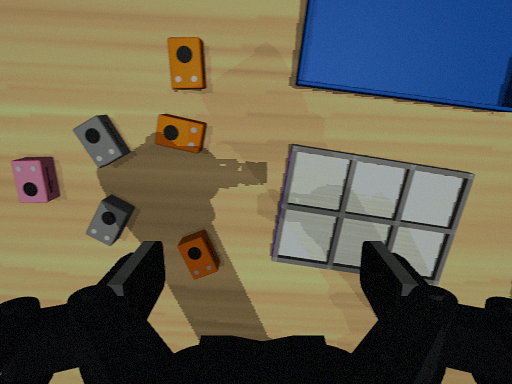

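Wrist view: orange blocks at (186,63), (181,132) and (198,255), tray at (372,212), bin top right. The shadow confuses the mask, so I'll add a height gate from the depth.

```bash
cat >> h.py <<'E'
def parts(c,amin=250,z=.026):
    P=cloud(c); m=mask(c,(4,110,50),(20,255,255))
    m[(P[...,2]<z-.006)|(P[...,2]>z+.008)]=0
    m=cv2.morphologyEx(cv2.morphologyEx(m,cv2.MORPH_CLOSE,np.ones((9,9))),cv2.MORPH_OPEN,np.ones((3,3)))
    for k in blobs(m,amin):
        r=rect(c,k,z); print('part',cv2.boundingRect(k),r[0].round(4),np.round(r[1]),round(r[2],1))
def plane(c,lo,hi,box,amin=1500):
    """rect of all points with height in lo..hi inside the world box"""
    P=cloud(c); m=((P[...,2]>lo)&(P[...,2]<hi)&(P[...,0]>box[0])&(P[...,0]<box[1])&(P[...,1]>box[2])&(P[...,1]<box[3])).astype(np.uint8)*255
    m=cv2.morphologyEx(m,cv2.MORPH_OPEN,np.ones((3,3)))
    for k in blobs(m,amin):
        r=rect(c,k,(lo+hi)/2); print('plane',cv2.boundingRect(k),r[0].round(4),np.round(r[1]),round(r[2],1))
E
python3 - <<'E'
from h import *
c=cam('wrist'); parts(c); P=cloud(c)
for u,v in [(186,75),(181,140),(198,262),(320,170),(250,230),(345,210),(400,30)]: print((u,v),P[v,u].round(4),hsv(c)[v,u])
# tray: grey low-saturation outline
m=cv2.morphologyEx(cv2.inRange(hsv(c),(0,0,60),(180,90,255)),cv2.MORPH_CLOSE,np.ones((5,5)))
m[:, :270]=0; m[280:]=0
for k in blobs(m,8000): r=rect(c,k,.014); print('tray',cv2.boundingRect(k),r[0].round(4),r[1],r[2])
E
```

```text
part (176, 237, 40, 43) [0.4116 0.2387] [33. 49.] 24.8
part (152, 115, 49, 39) [0.5532 0.2577] [32. 48.] 80.2
part (164, 37, 36, 52) [0.6232 0.2498] [32. 47.] 4.1
(186, 75) [0.6125 0.2465 0.0247] [ 18 217 162]
(181, 140) [0.5474 0.2527 0.0259] [ 18 233 161]
(198, 262) [0.4056 0.2364 0.0245] [ 13 239 126]
(320, 170) [0.5173 0.0997 0.0047] [ 90   3 163]
(250, 230) [ 0.4378  0.1774 -0.0013] [ 20 114 152]
(345, 210) [0.4706 0.0658 0.005 ] [ 43  15 151]
(400, 30) [0.6672 0.0301 0.0031] [108 202 150]
tray (270, 144, 242, 136) [0.4695 0.0073] [np.float32(165.1139), np.float32(294.16467)] -87.5635
```

```bash
python3 - <<'E'
from h import *
s=ctrl.read_state(); go(.6225,.250,.10,4)
c=cam('wrist')
a,b,d=[ray(c,*p,.014)[:2] for p in [(292,145),(473,173),(273,261)]]
print(a,b,d,np.linalg.norm(a-b),np.linalg.norm(a-d),'ctr',(b+d)/2,'yaw',np.degrees(np.arctan2(*(a-b)[::-1]))-90)
E
```

```text
go: roll -1.6 x 10.35 y -7.65 z 14.8
[0.54582651 0.13305867] [ 0.52281695 -0.07141473] [0.40543729 0.14687805] 0.20576396441907555 0.14106774377867798 ctr [0.46412712 0.03773166] yaw -6.420531710686106
```

Call:
{"op": "jog_arm", "data": {
  "steps": [
    {"x": 2.6, "y": -1.9, "z": 0, "roll": -1.6, "hand": 1},
    {"x": 2.6, "y": -1.9, "z": 0, "roll": 0, "hand": 1},
    {"x": 2.6, "y": -1.9, "z": 2, "roll": 0, "hand": 1},
    {"x": 2.55, "y": -1.95, "z": 3, "roll": 0, "hand": 1},
    {"x": 0, "y": 0, "z": 4, "roll": 0, "hand": 1},
    {"x": 0, "y": 0, "z": 4, "roll": 0, "hand": 1},
    {"x": 0, "y": 0, "z": 1.8, "roll": 0, "hand": 1},
    {"x": 0, "y": 0, "z": 0, "roll": 0, "hand": 1},
    {"x": 0, "y": 0, "z": 0, "roll": 0, "hand": 1}
  ]
}}

```text
time_s: 3.43
position: [0.622, 0.2473, 0.1013]
ee_rot: [3.138, 0.107, -0.003]
contact_force: [-0.0, 0.6, 0.8]
finger_gap: 0.0855
```

```bash
python3 - <<'E'
from h import *
st(); c=cam('wrist','w3.png'); parts(c); go(.6225,.250,.022,4)
E
```

```text
3.4333 [0.622  0.2473 0.1013] [ 3.138e+00  1.070e-01 -3.000e-03] F [-0.   0.6  0.8] gap 0.0855320436363626 q7 -2.24
[[0.998, 0.068, -0.002], [0.068, -0.998, -0.001], [-0.002, 0.001, -1.0]]
part (201, 271, 74, 54) [0.5555 0.2587] [34. 47.] 80.0
part (229, 167, 51, 72) [0.6247 0.2511] [32. 48.] 3.8
go: roll -0.1 x -0.04 y -0.18 z 8.12
```

View pics/w3.png

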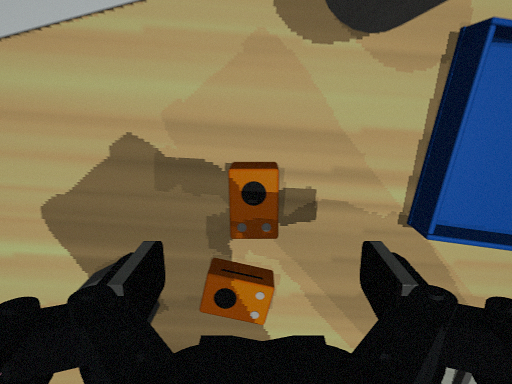

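Part 1 sits centred at (253,203), part 2 at (237,293). Descending and gripping.

Call:
{"op": "jog_arm", "data": {
  "steps": [
    {"x": 0.25, "y": -0.35, "z": 3, "roll": 0, "hand": 1},
    {"x": 0, "y": 0, "z": 3, "roll": 0, "hand": 1},
    {"x": 0, "y": 0, "z": 1.9, "roll": 0, "hand": 1},
    {"x": 0, "y": 0, "z": 0, "roll": 0, "hand": 1},
    {"x": 0, "y": 0, "z": 0, "roll": 0, "hand": -1},
    {"x": 0, "y": 0, "z": 0, "roll": 0, "hand": -1},
    {"x": 0, "y": 0, "z": 0, "roll": 0, "hand": -1},
    {"x": 0, "y": 0, "z": 0, "roll": 0, "hand": -1},
    {"x": 0, "y": 0, "z": 0, "roll": 0, "hand": -1},
    {"x": 0, "y": 0, "z": 0, "roll": 0, "hand": -1}
  ],
  "grip_force": 50
}}

```text
time_s: 4.32
position: [0.6255, 0.2533, 0.0249]
ee_rot: [-3.139, -0.109, -0.005]
contact_force: [-0.6, -0.1, 6.6]
finger_gap: 0.0307
```

```bash
cat >> h.py <<'E'
TC=np.array([.4641,.0377]);TY=np.radians(-6.4)
def pocket(n):
    l=np.array([33 if n>3 else -33,66*((n-1)%3-1)])/1000; c,s=np.cos(TY),np.sin(TY)
    return TC+np.array([[c,-s],[s,c]])@l
E
python3 - <<'E'
from h import *
for n in range(1,7): print(n,pocket(n).round(4))
s=st(); go(*pocket(6),.10,83.6)
E
```

```text
1 [ 0.4239 -0.0242]
2 [0.4313 0.0414]
3 [0.4387 0.107 ]
4 [ 0.4895 -0.0316]
5 [0.4969 0.034 ]
6 [0.5043 0.0996]
4.3167 [0.6255 0.2533 0.0249] [-3.139 -0.109 -0.005] F [-0.6 -0.1  6.6] gap 0.0307399139472735 q7 -2.28
[[0.998, 0.07, 0.003], [0.07, -0.998, 0.001], [0.003, -0.001, -1.0]]
go: roll -79.6 x -16.63 y -10.33 z -7.51
```

Call:
{"op": "jog_arm", "data": {
  "steps": [
    {"x": 0, "y": 0, "z": -2, "roll": 0, "hand": -1},
    {"x": 0, "y": 0, "z": -3, "roll": 0, "hand": -1},
    {"x": 0, "y": 0, "z": -3, "roll": -6.65, "hand": -1},
    {"x": 0, "y": 0, "z": 0, "roll": -6.65, "hand": -1},
    {"x": 0, "y": 0, "z": 0, "roll": -6.65, "hand": -1},
    {"x": 0, "y": 0, "z": 0, "roll": -6.65, "hand": -1},
    {"x": 0, "y": 0, "z": 0, "roll": -6.65, "hand": -1},
    {"x": 0, "y": 0, "z": 0, "roll": -6.65, "hand": -1},
    {"x": 0, "y": 0, "z": 0, "roll": -6.65, "hand": -1},
    {"x": 0, "y": 0, "z": 0, "roll": -6.65, "hand": -1}
  ]
}}

```text
time_s: 5.15
position: [0.6245, 0.2526, 0.1035]
ee_rot: [2.754, 1.511, 0.001]
contact_force: [0.0, 0.4, -0.7]
finger_gap: 0.0309
```

Call:
{"op": "jog_arm", "data": {
  "steps": [
    {"x": 0, "y": 0, "z": 0, "roll": -6.65, "hand": -1},
    {"x": 0, "y": 0, "z": 0, "roll": -6.65, "hand": -1},
    {"x": 0, "y": 0, "z": 0, "roll": -6.65, "hand": -1},
    {"x": 0, "y": 0, "z": 0, "roll": -6.65, "hand": -1},
    {"x": -3.3, "y": -2.05, "z": 0, "roll": 0, "hand": -1},
    {"x": -3.3, "y": -2.05, "z": 0, "roll": 0, "hand": -1},
    {"x": -3.3, "y": -2.05, "z": 0, "roll": 0, "hand": -1},
    {"x": -3.3, "y": -2.05, "z": 0, "roll": 0, "hand": -1},
    {"x": -3.3, "y": -2.05, "z": 0, "roll": 0, "hand": -1},
    {"x": 0, "y": 0, "z": 0, "roll": 0, "hand": -1}
  ]
}}

```text
time_s: 5.98
position: [0.4994, 0.0919, 0.1016]
ee_rot: [2.342, 2.09, -0.015]
contact_force: [-0.8, -1.1, -0.9]
finger_gap: 0.0308
```

```bash
python3 - <<'E'
from h import *
s=st(); go(*pocket(6),.034,83.6); c=cam('wrist','w4.png')
E
```

```text
5.9833 [0.4994 0.0919 0.1016] [ 2.342  2.09  -0.015] F [-0.8 -1.1 -0.9] gap 0.030793523992486357 q7 -0.91
[[0.113, 0.994, -0.006], [0.994, -0.113, -0.008], [-0.009, -0.005, -1.0]]
go: roll -0.1 x 0.82 y 0.4 z 6.76
```

View pics/w4.png

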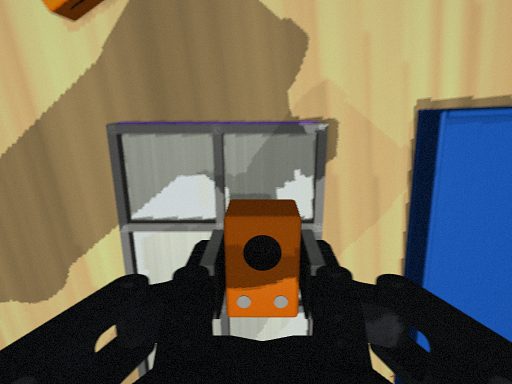

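Held part is aligned at (262,255) in the jaws; the pocket's right-hand column lies beneath. I'll verify the tray corner in this view numerically, then lower.

Call:
{"op": "jog_arm", "data": {
  "steps": [
    {"x": 0.82, "y": 0.4, "z": 2.5, "roll": 0, "hand": -1},
    {"x": 0, "y": 0, "z": 0, "roll": 0, "hand": -1},
    {"x": 0, "y": 0, "z": 0, "roll": 0, "hand": -1},
    {"x": 0, "y": 0, "z": 0, "roll": 0, "hand": -1}
  ]
}}

```text
time_s: 6.37
position: [0.5098, 0.1084, 0.0785]
ee_rot: [-2.337, -2.099, -0.001]
contact_force: [-0.3, -0.3, 0.2]
finger_gap: 0.0307
```

```bash
python3 - <<'E'
from h import *
s=st(); c=cam('wrist','w5.png'); go(*pocket(6),.0315,83.6)
# tray corner by raycast in last view and expected corners projected
K=c['intrinsics'];Ti=np.linalg.inv(c['T'])
im=c['color'][:,:,::-1].copy()
for n in (5,6,3,2):
  p=pocket(n); cc,ss=np.cos(TY),np.sin(TY)
  q=[]
  for dx,dy in ((-30,-30),(30,-30),(30,30),(-30,30)):
    w=np.r_[p+np.array([cc*dx-ss*dy,ss*dx+cc*dy])/1000,.014,1]; x=Ti@w
    q.append((K[0,2]-K[0,0]*x[0]/x[2],K[1,2]+K[1,1]*x[1]/x[2]))
  cv2.polylines(im,[np.int32(np.round(q))],True,(0,255,0),1)
cv2.imwrite('pics/w5.png',im)
E
```

```text
6.3667 [0.5098 0.1084 0.0785] [-2.337e+00 -2.099e+00 -1.000e-03] F [-0.3 -0.3  0.2] gap 0.03070782891440035 q7 -0.96
[[0.107, 0.994, 0.0], [0.994, -0.107, 0.001], [0.001, 0.0, -1.0]]
go: roll 0.3 x -0.92 y -0.46 z 4.71
```

View pics/w5.png

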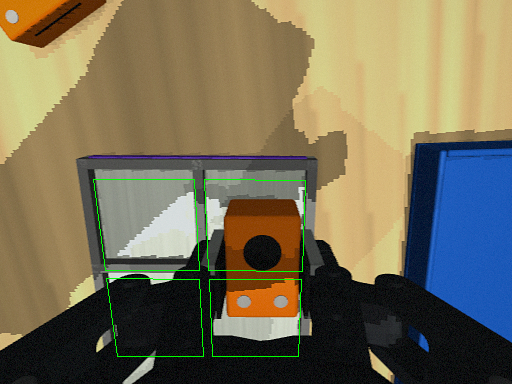

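```bash
python3 - <<'E'
from h import *
s=st(); c=cam('wrist')
g=cv2.cvtColor(c['color'],cv2.COLOR_RGB2GRAY).astype(int)
print('col140',g[150:185,140].tolist(),g[250:285,140].tolist())
print('row220',g[220,70:110].tolist(),g[220,185:215].tolist())
e=[ray(c,*p,.014)[:2] for p in [(79,158.5),(317,158.5)]]; print(e,np.linalg.norm(e[0]-e[1]))
cc,ss=np.cos(TY),np.sin(TY)
for l in ((-.071,.104),(.071,.104)): print('expected',TC+np.array([[cc,-ss],[ss,cc]])@l)
P=cloud(c); print(P[162,140],P[162,250],P[200,140])
E
```

```text
6.4167 [0.5099 0.1083 0.0786] [2.337e+00 2.099e+00 1.000e-03] F [ 0.4 -0.3 -0.4] gap 0.03054845392356524 q7 -0.96
[[0.107, 0.994, 0.001], [0.994, -0.107, 0.0], [0.001, 0.001, -1.0]]
col140 [112, 113, 96, 96, 102, 31, 40, 78, 39, 74, 84, 82, 80, 79, 81, 79, 83, 80, 74, 115, 134, 148, 150, 149, 149, 150, 149, 149, 149, 150, 151, 149, 150, 146, 147] [209, 208, 208, 208, 208, 217, 111, 125, 63, 31, 32, 33, 39, 31, 97, 114, 108, 110, 112, 110, 112, 106, 163, 202, 0, 14, 23, 13, 10, 14, 9, 24, 13, 16, 4]
row220 [130, 134, 134, 128, 130, 132, 129, 132, 131, 131, 133, 134, 133, 139, 117, 75, 77, 78, 79, 77, 79, 80, 78, 78, 49, 34, 38, 29, 35, 27, 61, 110, 133, 132, 144, 144, 142, 145, 146, 146] [220, 219, 220, 218, 220, 219, 217, 219, 221, 195, 131, 123, 119, 122, 128, 128, 126, 128, 125, 96, 22, 119, 202, 224, 218, 219, 220, 221, 210, 199]
[array([0.40727244, 0.15270379]), array([0.54518541, 0.13771601])] 0.13872498184590829
expected [0.40513525 0.14896616]
expected [0.54625029 0.13313757]
[0.44136678 0.14654928 0.01198325] [0.50598557 0.13958073 0.01228384] [0.43302895 0.12126794 0.00357439]
```

Overlay vs actual: the walls sit about 5 mm further along tool x than my first estimate. The top camera gave y=0.0423, so I'm taking the tray centre as (0.4645, 0.0425).

```bash
sed -i 's/TC=np.array(\[.4641,.0377\])/TC=np.array([.4645,.0425])/' h.py; python3 - <<'E'
from h import *
go(*pocket(6),.0315,83.6)
E
```

```text
go: roll 0.2 x -0.43 y -0.48 z 4.72
```

Call:
{"op": "jog_arm", "data": {
  "steps": [
    {"x": -0.43, "y": -0.48, "z": 0, "roll": 0.2, "hand": -1},
    {"x": 0, "y": 0, "z": 2, "roll": 0, "hand": -1},
    {"x": 0, "y": 0, "z": 0.7, "roll": 0, "hand": -1},
    {"x": 0, "y": 0, "z": 0.5, "roll": 0, "hand": -1},
    {"x": 0, "y": 0, "z": 0.5, "roll": 0, "hand": -1},
    {"x": 0, "y": 0, "z": 0.5, "roll": 0, "hand": -1},
    {"x": 0, "y": 0, "z": 0.4, "roll": 0, "hand": -1},
    {"x": 0, "y": 0, "z": 0, "roll": 0, "hand": -1},
    {"x": 0, "y": 0, "z": 0, "roll": 0, "hand": -1}
  ]
}}

```text
time_s: 7.22
position: [0.5041, 0.1039, 0.0318]
ee_rot: [-2.342, -2.094, 0.0]
contact_force: [-0.8, -0.5, -0.7]
finger_gap: 0.0308
```

Call:
{"op": "jog_arm", "data": {
  "steps": [
    {"x": 0, "y": 0, "z": 0.1, "roll": 0, "hand": 0.1},
    {"x": 0, "y": 0, "z": 0, "roll": 0, "hand": 0.2},
    {"x": 0, "y": 0, "z": 0, "roll": 0, "hand": 0.3},
    {"x": 0, "y": 0, "z": -1.5, "roll": 0, "hand": 0.3},
    {"x": 0, "y": 0, "z": -3, "roll": 0, "hand": 1},
    {"x": 0, "y": 0, "z": -3.5, "roll": 0, "hand": 1},
    {"x": 0, "y": 0, "z": -3.5, "roll": 0, "hand": 1},
    {"x": -2, "y": 0, "z": -1, "roll": 0, "hand": 1},
    {"x": 0, "y": 0, "z": 0, "roll": 0, "hand": 1},
    {"x": 0, "y": 0, "z": 0, "roll": 0, "hand": 1}
  ]
}}

```text
time_s: 8.05
position: [0.5022, 0.0829, 0.1563]
ee_rot: [2.343, 2.09, 0.001]
contact_force: [0.8, -0.3, -1.0]
finger_gap: 0.0854
```

```bash
cat >> h.py <<'E'
def overlay(c,name,boxes):
    """boxes: (centre xy, half sizes, yaw rad, z) drawn for a check by eye"""
    K=c['intrinsics'];Ti=np.linalg.inv(c['T']);im=c['color'][:,:,::-1].copy()
    for p,h,t,z in boxes:
        q=[]
        for a,b in ((-1,-1),(1,-1),(1,1),(-1,1)):
            dx,dy=a*h[0],b*h[1]
            x=Ti@np.r_[p[0]+np.cos(t)*dx-np.sin(t)*dy,p[1]+np.sin(t)*dx+np.cos(t)*dy,z,1]
            q.append((K[0,2]-K[0,0]*x[0]/x[2],K[1,2]+K[1,1]*x[1]/x[2]))
        cv2.polylines(im,[np.int32(np.round(q))],True,(0,255,0),1)
    cv2.imwrite('pics/'+name,im)
E
python3 - <<'E'
from h import *
s=st(); c=cam('wrist'); parts(c,z=.032); parts(c)
overlay(c,'w6.png',[(pocket(n),(.03,.03),TY,.014) for n in (2,3,5,6)])
E
```

```text
8.05 [0.5022 0.0829 0.1563] [2.343e+00 2.090e+00 1.000e-03] F [ 0.8 -0.3 -1. ] gap 0.08544468014185139 q7 -0.82
[[0.114, 0.994, 0.001], [0.994, -0.114, -0.001], [-0.001, 0.002, -1.0]]
part (241, 133, 41, 61) [0.5039 0.1014] [31. 47.] 83.7
part (241, 132, 41, 62) [0.5038 0.1006] [31. 49.] 83.7
part (77, 0, 47, 22) [0.4049 0.2212] [13. 32.] -6.5
```

View pics/w6.png

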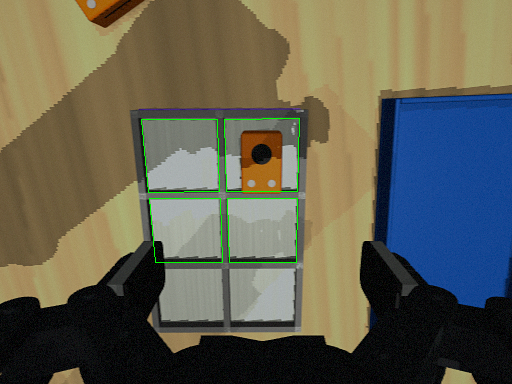

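Part 1 is in pocket 6 (block (261,162); walls match the overlay). Next, part 2.

```bash
python3 - <<'E'
from h import *
c=cam('wrist');P=cloud(c);print('top z',np.median(P[165:180,250:275,2]),'floor z',np.median(P[210:250,170:200,2]),'wall z',P[194,180])
go(.5550,.2587,.10,80)
E
```

```text
top z 0.031040186290252292 floor z 0.004908821605275615 wall z [0.43076373 0.08030366 0.01153131]
go: roll 3.6 x 18.14 y 2.26 z 5.51
```

Call:
{"op": "jog_arm", "data": {
  "steps": [
    {"x": 0, "y": 0, "z": 0, "roll": 3.6, "hand": 1},
    {"x": 3.6, "y": 0.45, "z": 0, "roll": 0, "hand": 1},
    {"x": 3.6, "y": 0.45, "z": 1, "roll": 0, "hand": 1},
    {"x": 3.6, "y": 0.45, "z": 1.5, "roll": 0, "hand": 1},
    {"x": 3.6, "y": 0.45, "z": 1.5, "roll": 0, "hand": 1},
    {"x": 3.7, "y": 0.45, "z": 1.5, "roll": 0, "hand": 1},
    {"x": 0, "y": 0, "z": 0, "roll": 0, "hand": 1},
    {"x": 0, "y": 0, "z": 0, "roll": 0, "hand": 1},
    {"x": 0, "y": 0, "z": 0, "roll": 0, "hand": 1}
  ]
}}

```text
time_s: 8.9
position: [0.5543, 0.2585, 0.0994]
ee_rot: [-2.404, -2.021, 0.004]
contact_force: [0.6, -0.1, -0.5]
finger_gap: 0.0853
```

```bash
python3 - <<'E'
from h import *
s=st(); c=cam('wrist'); parts(c); go(.5550,.2587,.023,80)
E
```

```text
8.9 [0.5543 0.2585 0.0994] [-2.404 -2.021  0.004] F [ 0.6 -0.1 -0.5] gap 0.085342760532866 q7 -1.18
[[0.172, 0.985, -0.003], [0.985, -0.172, -0.001], [-0.002, -0.002, -1.0]]
part (16, 230, 84, 70) [0.4127 0.2419] [32. 51.] 24.6
part (235, 168, 51, 72) [0.553  0.2607] [32. 47.] 80.1
go: roll -0.0 x 0.12 y -0.01 z 7.69
```

Call:
{"op": "jog_arm", "data": {
  "steps": [
    {"x": 0.3, "y": -0.15, "z": 3, "roll": 0, "hand": 1},
    {"x": 0, "y": 0, "z": 3, "roll": 0, "hand": 1},
    {"x": 0, "y": 0, "z": 1.7, "roll": 0, "hand": 1},
    {"x": 0, "y": 0, "z": 0, "roll": 0, "hand": 1},
    {"x": 0, "y": 0, "z": 0, "roll": 0, "hand": -1},
    {"x": 0, "y": 0, "z": 0, "roll": 0, "hand": -1},
    {"x": 0, "y": 0, "z": 0, "roll": 0, "hand": -1},
    {"x": 0, "y": 0, "z": 0, "roll": 0, "hand": -1},
    {"x": 0, "y": 0, "z": 0, "roll": 0, "hand": -1},
    {"x": 0, "y": 0, "z": 0, "roll": 0, "hand": -1}
  ]
}}

```text
time_s: 9.78
position: [0.5555, 0.262, 0.0254]
ee_rot: [2.406, 2.019, 0.004]
contact_force: [-0.5, -0.4, 5.6]
finger_gap: 0.031
```

Call:
{"op": "jog_arm", "data": {
  "steps": [
    {"x": 0, "y": 0, "z": -2, "roll": 0, "hand": -1},
    {"x": 0, "y": 0, "z": -3, "roll": 0, "hand": -1},
    {"x": 0, "y": 0, "z": -3, "roll": -3.6, "hand": -1},
    {"x": 0, "y": 0, "z": 0, "roll": 0, "hand": -1},
    {"x": 0, "y": 0, "z": 0, "roll": 0, "hand": -1}
  ]
}}

```text
time_s: 10.2
position: [0.5557, 0.2622, 0.1061]
ee_rot: [2.342, 2.093, 0.006]
contact_force: [0.4, -0.9, -0.5]
finger_gap: 0.0309
```

```bash
python3 - <<'E'
from h import *
s=st(); go(*pocket(5),.10,83.6)
E
```

```text
10.2 [0.5557 0.2622 0.1061] [2.342 2.093 0.006] F [ 0.4 -0.9 -0.5] gap 0.030898949930206195 q7 -1.13
[[0.112, 0.994, 0.004], [0.994, -0.112, 0.002], [0.002, 0.004, -1.0]]
go: roll -0.0 x -22.85 y -3.31 z 0.61
```

Call:
{"op": "jog_arm", "data": {
  "steps": [
    {"x": -3.75, "y": -0.55, "z": 0, "roll": 0, "hand": -1},
    {"x": -3.75, "y": -0.55, "z": 0, "roll": 0, "hand": -1},
    {"x": -3.75, "y": -0.55, "z": 0, "roll": 0, "hand": -1},
    {"x": -3.75, "y": -0.55, "z": 0, "roll": 0, "hand": -1},
    {"x": -3.75, "y": -0.55, "z": 0, "roll": 0, "hand": -1},
    {"x": -3.95, "y": -0.55, "z": 0, "roll": 0, "hand": -1},
    {"x": 0, "y": 0, "z": 2, "roll": 0, "hand": -1},
    {"x": 0, "y": 0, "z": 0, "roll": 0, "hand": -1},
    {"x": 0, "y": 0, "z": 0, "roll": 0, "hand": -1},
    {"x": 0, "y": 0, "z": 0, "roll": 0, "hand": -1}
  ]
}}

```text
time_s: 11.03
position: [0.4965, 0.0414, 0.0841]
ee_rot: [-2.339, -2.096, -0.001]
contact_force: [-0.8, 0.4, -0.7]
finger_gap: 0.0307
```

```bash
python3 - <<'E'
from h import *
s=st(); p=pocket(5); go(p[0],p[1]+.0015,.0315,83.6)
E
```

```text
11.0333 [0.4965 0.0414 0.0841] [-2.339e+00 -2.096e+00 -1.000e-03] F [-0.8  0.4 -0.7] gap 0.03071056010466217 q7 -0.84
[[0.109, 0.994, -0.0], [0.994, -0.109, 0.001], [0.001, -0.0, -1.0]]
go: roll 0.1 x -0.09 y 0.09 z 5.26
```

Call:
{"op": "jog_arm", "data": {
  "steps": [
    {"x": -0.09, "y": 0.09, "z": 2.5, "roll": 0, "hand": -1},
    {"x": 0, "y": 0, "z": 0.8, "roll": 0, "hand": -1},
    {"x": 0, "y": 0, "z": 0.5, "roll": 0, "hand": -1},
    {"x": 0, "y": 0, "z": 0.5, "roll": 0, "hand": -1},
    {"x": 0, "y": 0, "z": 0.5, "roll": 0, "hand": -1},
    {"x": 0, "y": 0, "z": 0.5, "roll": 0, "hand": -1},
    {"x": 0, "y": 0, "z": 0, "roll": 0, "hand": -1},
    {"x": 0, "y": 0, "z": 0, "roll": 0, "hand": -1}
  ]
}}

```text
time_s: 11.7
position: [0.4975, 0.0388, 0.031]
ee_rot: [2.341, 2.094, 0.001]
contact_force: [-0.2, 0.3, 0.1]
finger_gap: 0.0309
```

Call:
{"op": "jog_arm", "data": {
  "steps": [
    {"x": 0, "y": 0, "z": 0, "roll": 0, "hand": 0.1},
    {"x": 0, "y": 0, "z": 0, "roll": 0, "hand": 0.2},
    {"x": 0, "y": 0, "z": 0, "roll": 0, "hand": 0.3},
    {"x": 0, "y": 0, "z": -1.5, "roll": 0, "hand": 0.3},
    {"x": 0, "y": 0, "z": -3, "roll": 0, "hand": 1},
    {"x": 0, "y": 0, "z": -3.5, "roll": 0, "hand": 1},
    {"x": 0, "y": 0, "z": -3.5, "roll": 0, "hand": 1},
    {"x": 0, "y": 0, "z": -1, "roll": 0, "hand": 1},
    {"x": 0, "y": 0, "z": 0, "roll": 0, "hand": 1},
    {"x": 0, "y": 0, "z": 0, "roll": 0, "hand": 1}
  ]
}}

```text
time_s: 12.53
position: [0.4973, 0.0381, 0.1559]
ee_rot: [2.342, 2.092, 0.001]
contact_force: [0.3, -0.8, -0.3]
finger_gap: 0.0852
```

```bash
python3 - <<'E'
from h import *
s=st(); c=cam('wrist','w7.png'); print([p.round(3) for p in (pocket(6),pocket(5))]);parts(c,z=.032); go(.4127,.2405,.10,24.6)
E
```

```text
12.5333 [0.4973 0.0381 0.1559] [2.342e+00 2.092e+00 1.000e-03] F [ 0.3 -0.8 -0.3] gap 0.08519834693674995 q7 -0.73
[[0.112, 0.994, 0.001], [0.994, -0.112, -0.001], [-0.001, 0.001, -1.0]]
[array([0.505, 0.104]), array([0.497, 0.039])]
part (242, 159, 40, 59) [0.4969 0.0369] [31. 48.] 84.2
part (240, 70, 43, 67) [0.5038 0.101 ] [31. 47.] 83.5
go: roll 59.0 x 0.8 y -21.91 z 5.5
```

Call:
{"op": "jog_arm", "data": {
  "steps": [
    {"x": 0, "y": 0, "z": 0, "roll": 6.6, "hand": 1},
    {"x": 0, "y": 0, "z": 0, "roll": 6.6, "hand": 1},
    {"x": 0, "y": 0, "z": 0, "roll": 6.6, "hand": 1},
    {"x": 0, "y": 0, "z": 0, "roll": 6.6, "hand": 1},
    {"x": 0, "y": 0, "z": 0, "roll": 6.6, "hand": 1},
    {"x": 0, "y": 0, "z": 0, "roll": 6.6, "hand": 1},
    {"x": 0, "y": 0, "z": 0, "roll": 6.6, "hand": 1},
    {"x": 0, "y": 0, "z": 0, "roll": 6.6, "hand": 1},
    {"x": 0, "y": 0, "z": 0, "roll": 6.2, "hand": 1}
  ]
}}

```text
time_s: 13.33
position: [0.496, 0.0383, 0.1539]
ee_rot: [-3.071, -0.661, 0.005]
contact_force: [0.3, -0.8, -0.4]
finger_gap: 0.0852
```

Call:
{"op": "jog_arm", "data": {
  "steps": [
    {"x": 0.1, "y": -3.65, "z": 0, "roll": 0, "hand": 1},
    {"x": 0.1, "y": -3.65, "z": 0, "roll": 0, "hand": 1},
    {"x": 0.1, "y": -3.65, "z": 0.5, "roll": 0, "hand": 1},
    {"x": 0.1, "y": -3.65, "z": 1, "roll": 0, "hand": 1},
    {"x": 0.2, "y": -3.65, "z": 2, "roll": 0, "hand": 1},
    {"x": 0.2, "y": -3.65, "z": 2, "roll": 0, "hand": 1},
    {"x": 0, "y": 0, "z": 0, "roll": 0, "hand": 1},
    {"x": 0, "y": 0, "z": 0, "roll": 0, "hand": 1},
    {"x": 0, "y": 0, "z": 0, "roll": 0, "hand": 1}
  ]
}}

```text
time_s: 14.08
position: [0.4125, 0.2403, 0.0995]
ee_rot: [3.068, 0.67, -0.005]
contact_force: [0.7, -0.9, 0.0]
finger_gap: 0.0854
```

```bash
python3 - <<'E'
from h import *
s=st(); c=cam('wrist','w8.png'); parts(c); go(.4127,.2405,.023,24.6)
E
```

```text
14.0833 [0.4125 0.2403 0.0995] [ 3.068  0.67  -0.005] F [ 0.7 -0.9  0. ] gap 0.08539586796514576 q7 -2.2
[[0.909, 0.417, -0.003], [0.417, -0.909, -0.002], [-0.003, 0.001, -1.0]]
part (234, 174, 51, 72) [0.4105 0.2405] [32. 48.] 24.6
part (477, 128, 35, 64) [0.4983 0.122 ] [21. 40.] 36.1
go: roll -0.1 x -0.02 y -0.1 z 7.7
```

Call:
{"op": "jog_arm", "data": {
  "steps": [
    {"x": -0.1, "y": -0.1, "z": 3, "roll": 0, "hand": 1},
    {"x": 0, "y": 0, "z": 3, "roll": 0, "hand": 1},
    {"x": 0, "y": 0, "z": 1.7, "roll": 0, "hand": 1},
    {"x": 0, "y": 0, "z": 0, "roll": 0, "hand": 1},
    {"x": 0, "y": 0, "z": 0, "roll": 0, "hand": -1},
    {"x": 0, "y": 0, "z": 0, "roll": 0, "hand": -1},
    {"x": 0, "y": 0, "z": 0, "roll": 0, "hand": -1},
    {"x": 0, "y": 0, "z": 0, "roll": 0, "hand": -1},
    {"x": 0, "y": 0, "z": 0, "roll": 0, "hand": -1},
    {"x": 0, "y": 0, "z": 0, "roll": 0, "hand": -1}
  ]
}}

```text
time_s: 14.97
position: [0.4129, 0.2417, 0.0251]
ee_rot: [-3.07, -0.669, -0.004]
contact_force: [0.0, -1.2, 7.0]
finger_gap: 0.0307
```

Call:
{"op": "jog_arm", "data": {
  "steps": [
    {"x": 0, "y": 0, "z": -2, "roll": 0, "hand": -1},
    {"x": 0, "y": 0, "z": -3, "roll": -6.6, "hand": -1},
    {"x": 0, "y": 0, "z": -3, "roll": -6.6, "hand": -1},
    {"x": 0, "y": 0, "z": 0, "roll": -6.6, "hand": -1},
    {"x": 0, "y": 0, "z": 0, "roll": -6.6, "hand": -1},
    {"x": 0, "y": 0, "z": 0, "roll": -6.6, "hand": -1},
    {"x": 0, "y": 0, "z": 0, "roll": -6.6, "hand": -1},
    {"x": 0, "y": 0, "z": 0, "roll": -6.6, "hand": -1},
    {"x": 0, "y": 0, "z": 0, "roll": -6.6, "hand": -1},
    {"x": 0, "y": 0, "z": 0, "roll": -6.2, "hand": -1}
  ]
}}

```text
time_s: 15.8
position: [0.4122, 0.2413, 0.1044]
ee_rot: [2.336, 2.1, 0.001]
contact_force: [0.3, 0.4, -1.1]
finger_gap: 0.031
```

```bash
python3 - <<'E'
from h import *
s=st(); p=pocket(4); go(p[0],p[1]+.001,.08,83.6)
E
```

```text
15.8 [0.4122 0.2413 0.1044] [2.336e+00 2.100e+00 1.000e-03] F [ 0.3  0.4 -1.1] gap 0.03097530094436287 q7 -1.31
[[0.106, 0.994, 0.001], [0.994, -0.106, -0.0], [0.0, 0.001, -1.0]]
go: roll 0.3 x -25.68 y 10.7 z 2.44
```

Call:
{"op": "jog_arm", "data": {
  "steps": [
    {"x": -3.2, "y": 1.34, "z": 0, "roll": 0, "hand": -1},
    {"x": -3.2, "y": 1.34, "z": 0, "roll": 0, "hand": -1},
    {"x": -3.2, "y": 1.34, "z": 0, "roll": 0, "hand": -1},
    {"x": -3.2, "y": 1.34, "z": 0, "roll": 0, "hand": -1},
    {"x": -3.2, "y": 1.34, "z": 0, "roll": 0, "hand": -1},
    {"x": -3.2, "y": 1.34, "z": 0, "roll": 0, "hand": -1},
    {"x": -3.2, "y": 1.34, "z": 0, "roll": 0, "hand": -1},
    {"x": -3.3, "y": 1.34, "z": 0, "roll": 0, "hand": -1},
    {"x": 0, "y": 0, "z": 1, "roll": 0, "hand": -1},
    {"x": 0, "y": 0, "z": 1, "roll": 0, "hand": -1}
  ]
}}

```text
time_s: 16.63
position: [0.4908, -0.0287, 0.084]
ee_rot: [2.347, 2.086, 0.001]
contact_force: [0.3, 1.4, -0.8]
finger_gap: 0.031
```

Call:
{"op": "jog_arm", "data": {
  "steps": [
    {"x": 0, "y": 0, "z": 0, "roll": 0, "hand": -1},
    {"x": 0, "y": 0, "z": 0, "roll": 0, "hand": -1}
  ]
}}

```text
time_s: 16.8
position: [0.4891, -0.0245, 0.0837]
ee_rot: [-2.339, -2.096, 0.001]
contact_force: [0.4, 0.1, -0.4]
finger_gap: 0.0311
```

```bash
python3 - <<'E'
from h import *
s=st(); p=pocket(4); go(p[0],p[1]+.001,.0312,83.6)
E
```

```text
16.8 [ 0.4891 -0.0245  0.0837] [-2.339e+00 -2.096e+00  1.000e-03] F [ 0.4  0.1 -0.4] gap 0.03107805420100444 q7 -0.76
[[0.109, 0.994, -0.001], [0.994, -0.109, 0.001], [0.0, -0.001, -1.0]]
go: roll 0.1 x -0.12 y 0.09 z 5.25
```

Call:
{"op": "jog_arm", "data": {
  "steps": [
    {"x": -0.12, "y": 0.09, "z": 2.5, "roll": 0, "hand": -1},
    {"x": 0, "y": 0, "z": 0.8, "roll": 0, "hand": -1},
    {"x": 0, "y": 0, "z": 0.5, "roll": 0, "hand": -1},
    {"x": 0, "y": 0, "z": 0.5, "roll": 0, "hand": -1},
    {"x": 0, "y": 0, "z": 0.5, "roll": 0, "hand": -1},
    {"x": 0, "y": 0, "z": 0.5, "roll": 0, "hand": -1},
    {"x": 0, "y": 0, "z": 0, "roll": 0, "hand": -1},
    {"x": 0, "y": 0, "z": 0, "roll": 0, "hand": -1}
  ]
}}

```text
time_s: 17.47
position: [0.4909, -0.027, 0.031]
ee_rot: [2.341, 2.094, 0.001]
contact_force: [0.4, 0.3, 0.1]
finger_gap: 0.0308
```

```bash
python3 - <<'E'
from h import *
s=st()
c=cam('top'); a=cam('scene')
# control / bottle: yellow cover, black fin, white cap
for n,cc in (('top',c),('scene',a)):
    for k in blobs(mask(cc,(25,120,60),(36,255,255)),100): r=rect(cc,k,.0785); print(n,'cover',cv2.boundingRect(k),r[0].round(4),np.round(r[1]),round(r[2],1))
cv2.imwrite('pics/both.png',np.hstack([cv2.resize(c['color'][160:280,285:395,::-1],None,fx=3.6,fy=3.6,interpolation=cv2.INTER_CUBIC),cv2.resize(a['color'][120:240,100:210,::-1],None,fx=3.6,fy=3.6,interpolation=cv2.INTER_CUBIC)]))
E
```

```text
17.4667 [ 0.4909 -0.027   0.031 ] [2.341e+00 2.094e+00 1.000e-03] F [0.4 0.3 0.1] gap 0.030789215253620033 q7 -0.84
[[0.111, 0.994, 0.0], [0.994, -0.111, -0.0], [0.0, 0.0, -1.0]]
top cover (329, 238, 24, 29) [ 0.416  -0.2852] [66. 81.] 7.2
scene cover (148, 130, 23, 24) [ 0.4198 -0.2881] [66. 86.] 7.1
```

View pics/both.png

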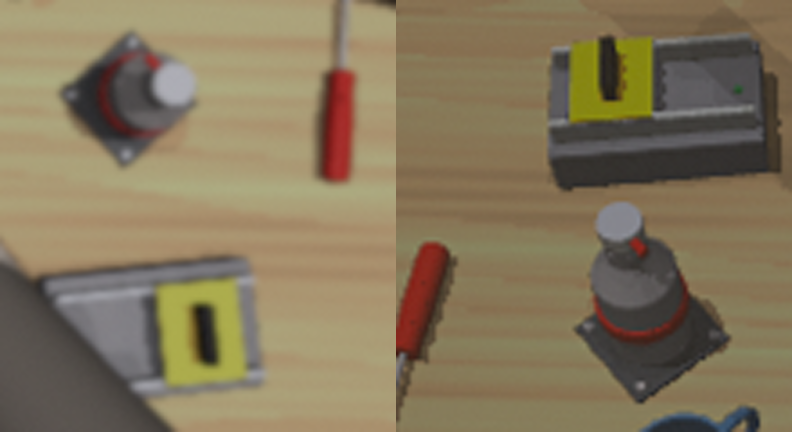

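Left: cap at (173,85), plate (128,98); right: cap at (224,222) within its crop, and the yellow cover with black fin on the control box. Releasing part 3, then measuring cap and cover.

Call:
{"op": "jog_arm", "data": {
  "steps": [
    {"x": 0, "y": 0, "z": 0, "roll": 0, "hand": 0.1},
    {"x": 0, "y": 0, "z": 0, "roll": 0, "hand": 0.2},
    {"x": 0, "y": 0, "z": 0, "roll": 0, "hand": 0.3},
    {"x": 0, "y": 0, "z": -1.5, "roll": 0, "hand": 0.3},
    {"x": 0, "y": 0, "z": -3, "roll": 0, "hand": 1},
    {"x": 0, "y": 0, "z": -3.5, "roll": 0, "hand": 1},
    {"x": 0, "y": 0, "z": -3.5, "roll": 0, "hand": 1},
    {"x": 0, "y": 0, "z": -1, "roll": 0, "hand": 1},
    {"x": 0, "y": 0, "z": 0, "roll": 0, "hand": 1},
    {"x": 0, "y": 0, "z": 0, "roll": 0, "hand": 1}
  ]
}}

```text
time_s: 18.4
position: [0.4907, -0.0276, 0.1559]
ee_rot: [2.342, 2.092, 0.0]
contact_force: [-0.2, 0.2, 0.9]
finger_gap: 0.0853
```

```bash
python3 - <<'E'
from h import *
s=st(); c=cam('wrist'); parts(c,z=.032)
t=cam('top');a=cam('scene'); parts(t,amin=20,z=.032)
print('cap',ray(t,333.1,183.6,.169),ray(a,162.2,181.7,.169),'plate',ray(t,320.6,187.2,.006))
b=ray(t,333.1,183.6,.169); go(b[0],b[1],.26,20)
E
```

```text
18.4 [ 0.4907 -0.0276  0.1559] [2.342 2.092 0.   ] F [-0.2  0.2  0.9] gap 0.08527121072951623 q7 -0.64
[[0.112, 0.994, 0.001], [0.994, -0.112, -0.001], [-0.001, 0.001, -1.0]]
part (242, 161, 40, 59) [ 0.4901 -0.0305] [31. 48.] 84.1
part (240, 69, 43, 67) [0.4969 0.036 ] [31. 47.] 83.4
part (238, 0, 45, 44) [0.5026 0.0896] [27. 31.] -6.5
part (207, 215, 29, 11) [0.5009 0.0791] [28. 88.] 87.0
cap [ 0.6131782  -0.23896677  0.169     ] [ 0.62071372 -0.23686903  0.169     ] plate [ 0.61445872 -0.24007746  0.006     ]
go: roll 63.6 x 4.37 y 24.11 z -10.56
```

Call:
{"op": "jog_arm", "data": {
  "steps": [
    {"x": 0, "y": 0, "z": -3.5, "roll": 6.96, "hand": -1},
    {"x": 0, "y": 0, "z": -3.5, "roll": 6.96, "hand": -1},
    {"x": 0, "y": 0, "z": -3.4, "roll": 6.96, "hand": -1},
    {"x": 0, "y": 0, "z": 0, "roll": 6.96, "hand": -1},
    {"x": 0, "y": 0, "z": 0, "roll": 6.96, "hand": -1},
    {"x": 0, "y": 0, "z": 0, "roll": 6.96, "hand": -1},
    {"x": 0, "y": 0, "z": 0, "roll": 6.96, "hand": -1},
    {"x": 0, "y": 0, "z": 0, "roll": 6.96, "hand": -1},
    {"x": 0, "y": 0, "z": 0, "roll": 6.96, "hand": -1},
    {"x": 0, "y": 0, "z": 0, "roll": 6.96, "hand": -1}
  ]
}}

```text
time_s: 19.38
position: [0.49, -0.0272, 0.2584]
ee_rot: [-3.119, -0.374, 0.004]
contact_force: [0.3, 0.2, -0.2]
finger_gap: -0.0001
```

Call:
{"op": "jog_arm", "data": {
  "steps": [
    {"x": 0, "y": 0, "z": 0, "roll": 6.96, "hand": -1},
    {"x": 1.64, "y": 3.7, "z": 0, "roll": 0, "hand": -1},
    {"x": 1.64, "y": 3.7, "z": 0, "roll": 0, "hand": -1},
    {"x": 1.64, "y": 3.7, "z": 0, "roll": 0, "hand": -1},
    {"x": 1.64, "y": 3.7, "z": 0, "roll": 0, "hand": -1},
    {"x": 1.64, "y": 3.7, "z": 0, "roll": 0, "hand": -1},
    {"x": 1.64, "y": 3.7, "z": 0, "roll": 0, "hand": -1},
    {"x": 0, "y": 0, "z": 0, "roll": 0, "hand": -1},
    {"x": 0, "y": 0, "z": 0, "roll": 0, "hand": -1},
    {"x": 0, "y": 0, "z": 0, "roll": 0, "hand": -1}
  ]
}}

```text
time_s: 20.22
position: [0.615, -0.2344, 0.258]
ee_rot: [-3.134, -0.194, 0.004]
contact_force: [0.7, 1.0, 0.3]
finger_gap: -0.0003
```

```bash
python3 - <<'E'
from h import *
s=st(); c=cam('wrist','w9.png'); P=cloud(c)
m=((P[...,2]>.160)&(P[...,2]<.178)).astype(np.uint8)*255; m[300:]=0
for k in blobs(cv2.morphologyEx(m,cv2.MORPH_OPEN,np.ones((3,3))),100):
    (x,y),r=cv2.minEnclosingCircle(k); w=ray(c,x,y,.169); print('cap',x,y,r,w.round(4),'diam',2*r/c['intrinsics'][0,0]*np.median(c['depth'][m>0])); go(w[0],w[1],.186)
E
```

```text
20.2167 [ 0.615  -0.2344  0.258 ] [-3.134 -0.194  0.004] F [0.7 1.  0.3] gap -0.0002554932807900665 q7 -1.45
[[0.992, 0.123, -0.003], [0.123, -0.992, 0.002], [-0.002, -0.002, -1.0]]
cap 263.5 190.5 33.71211624145508 [ 0.6229 -0.2354  0.169 ] diam 0.046144101751641846
go: roll 0.0 x 0.76 y 0.28 z 7.27
```

View pics/w9.png

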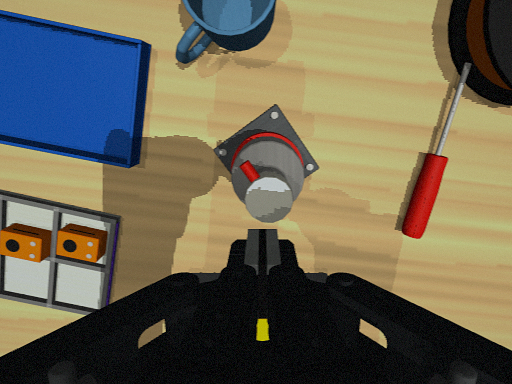

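Cap disc at about (269,199); the blob was inflated by the red spout. Recomputing with the grey-white disc only.

```bash
python3 - <<'E'
from h import *
s=st(); c=cam('wrist'); P=cloud(c)
m=((P[...,2]>.160)&(P[...,2]<.178)&(hsv(c)[...,1]<60)&(hsv(c)[...,2]>90)).astype(np.uint8)*255; m[:170]=0;m[235:]=0
k=max(blobs(cv2.morphologyEx(m,cv2.MORPH_OPEN,np.ones((5,5))),50),key=cv2.contourArea)
(x,y),r=cv2.minEnclosingCircle(k); z=np.median(P[...,2][m>0]); w=ray(c,x,y,.169)
print(x,y,r,'z',z,w.round(4),'diam',2*r/c['intrinsics'][0,0]*np.median(c['depth'][m>0])); print(ray(c,269,199,.169)); go(w[0],w[1],.186)
E
```

```text
20.2667 [ 0.615  -0.2335  0.2587] [-3.134e+00 -1.960e-01  3.000e-03] F [ 0.2  0.4 -0.1] gap 0.000369732488571322 q7 -1.45
[[0.992, 0.125, -0.002], [0.125, -0.992, 0.001], [-0.002, -0.002, -1.0]]
270.303466796875 198.97976684570312 24.058555603027344 z 0.16784988385115546 [ 0.6174 -0.24    0.169 ] diam 0.03303439174663715
[ 0.61731548 -0.2391494   0.169     ]
go: roll 0.0 x 0.15 y 0.69 z 7.33
```

Call:
{"op": "jog_arm", "data": {
  "steps": [
    {"x": 0.2, "y": 0.6, "z": 2.5, "roll": 0, "hand": -1},
    {"x": 0, "y": 0, "z": 3, "roll": 0, "hand": -1},
    {"x": 0, "y": 0, "z": 1.2, "roll": 0, "hand": -1},
    {"x": 0, "y": 0, "z": 0.4, "roll": 0, "hand": -1},
    {"x": 0, "y": 0, "z": 0.4, "roll": 0, "hand": -1},
    {"x": 0, "y": 0, "z": 0.4, "roll": 0, "hand": -1},
    {"x": 0, "y": 0, "z": 0.3, "roll": 0, "hand": -1},
    {"x": 0, "y": 0, "z": 0, "roll": 0, "hand": -1},
    {"x": 0, "y": 0, "z": 0, "roll": 0, "hand": -1}
  ]
}}

```text
time_s: 21.07
position: [0.6188, -0.2404, 0.18]
ee_rot: [3.135, 0.194, 0.002]
contact_force: [-3.2, 1.9, 7.6]
finger_gap: 0.0002
```

Call:
{"op": "jog_arm", "data": {
  "steps": [
    {"x": 0, "y": 0, "z": 0.3, "roll": 0, "hand": -1},
    {"x": 0, "y": 0, "z": 0.3, "roll": 0, "hand": -1},
    {"x": 0, "y": 0, "z": 0, "roll": 0, "hand": -1},
    {"x": 0, "y": 0, "z": 0, "roll": 0, "hand": -1}
  ]
}}

```text
time_s: 21.4
position: [0.6193, -0.2405, 0.1779]
ee_rot: [3.133, 0.193, 0.004]
contact_force: [-12.6, 3.6, 28.4]
finger_gap: -0.0
```

Nozzle bottomed (28 N at the stop). Releasing upward, then moving over the cover.

Call:
{"op": "jog_arm", "data": {
  "steps": [
    {"x": 0, "y": 0, "z": -0.6, "roll": 0, "hand": -1},
    {"x": 0, "y": 0, "z": -1.5, "roll": 0, "hand": -1},
    {"x": 0, "y": 0, "z": -3, "roll": 0, "hand": -1},
    {"x": 0, "y": 0, "z": -3, "roll": 0, "hand": -1},
    {"x": -3.4, "y": 0.35, "z": 0, "roll": 0, "hand": 1},
    {"x": -3.4, "y": 0.35, "z": 0, "roll": 0, "hand": 1},
    {"x": -3.4, "y": 0.35, "z": 0, "roll": 0, "hand": 1},
    {"x": -3.4, "y": 0.35, "z": 0, "roll": 0, "hand": 1},
    {"x": -3.4, "y": 0.35, "z": 2, "roll": 0, "hand": 1},
    {"x": -3.4, "y": 0.35, "z": 2, "roll": 0, "hand": 1}
  ]
}}

```text
time_s: 22.23
position: [0.4184, -0.2878, 0.2148]
ee_rot: [3.132, 0.193, 0.007]
contact_force: [-0.2, -0.7, -0.8]
finger_gap: 0.0722
```

Call:
{"op": "jog_arm", "data": {
  "steps": [
    {"x": 0, "y": 0, "z": 0, "roll": 0, "hand": 1},
    {"x": 0, "y": 0, "z": 0, "roll": 0, "hand": 1},
    {"x": 0, "y": 0, "z": 0, "roll": 0, "hand": 1}
  ]
}}

```text
time_s: 22.48
position: [0.4196, -0.2873, 0.2142]
ee_rot: [3.134, 0.193, 0.004]
contact_force: [0.1, 0.1, 1.0]
finger_gap: 0.0853
```

```bash
python3 - <<'E'
from h import *
s=st(); c=cam('wrist','w10.png')
for k in blobs(mask(c,(25,120,50),(36,255,255)),500): r=rect(c,k,.0785); print('cover',cv2.boundingRect(k),r[0].round(4),np.round(r[1]),round(r[2],1))
a=cam('scene'); print('cap scene',ray(a,162.2,181.7,.169)); cv2.imwrite('pics/cap2.png',a['color'][120:240,100:210,::-1])
t=cam('top')
for v,n in ((t,'top'),(a,'scene')):
  P=cloud(v); b=(abs(P[...,0]-.617)<.03)&(abs(P[...,1]+.2397)<.03); print(n,'cap top z',np.percentile(P[...,2][b],98))
E
```

```text
22.4833 [ 0.4196 -0.2873  0.2142] [3.134 0.193 0.004] F [0.1 0.1 1. ] gap 0.0853485619472526 q7 -1.2
[[0.992, 0.122, 0.003], [0.122, -0.992, -0.001], [0.002, 0.002, -1.0]]
cover (218, 138, 85, 98) [ 0.4168 -0.2876] [68. 82.] 7.0
cap scene [ 0.62071372 -0.23686903  0.169     ]
top cap top z 0.17231759489949153
scene cap top z 0.16985660806234357
```

View pics/w10.png

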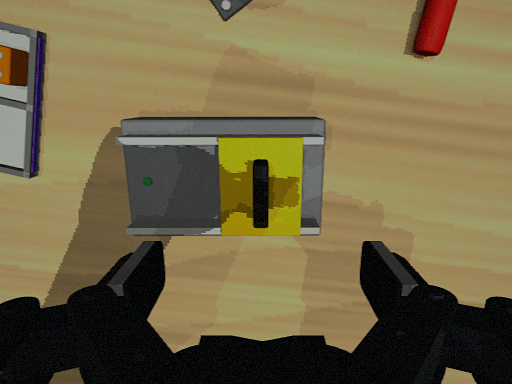

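Cover at (260,186), centre (0.417,−0.288), fin at (260,193). Rechecked cap has sprung up (0.170). Computing the closed and open positions.

```bash
python3 - <<'E'
from h import *
s=st(); c=cam('wrist')
e=[ray(c,(119+325)/2,140,.074)[:2],ray(c,(128+321)/2,231,.074)[:2]]; print(e,np.linalg.norm(e[0]-e[1]))
o=(e[0]+e[1])/2; y=np.array([-np.sin(np.radians(7.1)),np.cos(np.radians(7.1))]); cv=np.array([.4168,-.2876])
print('control',o,'cover q',(cv-o)@y+.04,'len',np.linalg.norm(ray(c,119,140,.074)-ray(c,325,140,.074)))
m=((hsv(c)[...,2]<45)).astype(np.uint8)*255; m[:,:225]=0;m[:,300:]=0;m[:145]=0;m[236:]=0
for k in blobs(m,150): r=rect(c,k,.1045); print('fin',cv2.boundingRect(k),r[0].round(4),np.round(r[1]),round(r[2],1))
go(cv[0],cv[1],.103,7)
E
```

```text
22.6333 [ 0.4204 -0.2867  0.214 ] [3.134 0.196 0.004] F [-0.   0.2 -0.3] gap 0.08577810288211123 q7 -1.2
[[0.992, 0.124, 0.003], [0.124, -0.992, -0.001], [0.003, 0.001, -1.0]]
[array([ 0.4526883 , -0.25164113]), array([ 0.37486921, -0.26099708])] 0.07837949334576017
control [ 0.41377875 -0.25631911] cover q 0.008585541580523777 len 0.16550274115836303
fin (254, 161, 15, 68) [ 0.4193 -0.2874] [11. 52.] 7.1
go: roll 0.1 x -0.34 y 0.05 z 11.07
```

Call:
{"op": "jog_arm", "data": {
  "steps": [
    {"x": -0.1, "y": 0.05, "z": 3, "roll": 0, "hand": 1},
    {"x": 0, "y": 0, "z": 3, "roll": 0, "hand": 1},
    {"x": 0, "y": 0, "z": 3, "roll": 0, "hand": 1},
    {"x": 0, "y": 0, "z": 2.0, "roll": 0, "hand": 1},
    {"x": 0, "y": 0, "z": 0, "roll": 0, "hand": 1},
    {"x": 0, "y": 0, "z": 0, "roll": 0, "hand": -1},
    {"x": 0, "y": 0, "z": 0, "roll": 0, "hand": -1},
    {"x": 0, "y": 0, "z": 0, "roll": 0, "hand": -1},
    {"x": 0, "y": 0, "z": 0, "roll": 0, "hand": -1},
    {"x": 0, "y": 0, "z": 0, "roll": 0, "hand": -1}
  ]
}}

```text
time_s: 23.52
position: [0.418, -0.2881, 0.104]
ee_rot: [3.134, 0.192, 0.002]
contact_force: [-0.6, -0.7, 0.6]
finger_gap: 0.0252
```

Call:
{"op": "jog_arm", "data": {
  "steps": [
    {"x": 0, "y": 0, "z": 0, "roll": 0, "hand": -1},
    {"x": 0, "y": 0, "z": 0, "roll": 0, "hand": -1},
    {"x": 0, "y": 0, "z": 0, "roll": 0, "hand": -1}
  ]
}}

```text
time_s: 23.77
position: [0.4177, -0.2879, 0.1038]
ee_rot: [3.135, 0.193, 0.001]
contact_force: [-1.8, 0.7, 6.3]
finger_gap: 0.0107
```

Call:
{"op": "jog_arm", "data": {
  "steps": [
    {"x": 0, "y": -0.5, "z": 0, "roll": 0, "hand": -1},
    {"x": 0, "y": -0.8, "z": 0, "roll": 0, "hand": -1},
    {"x": 0, "y": -0.8, "z": 0, "roll": 0, "hand": -1},
    {"x": 0, "y": -0.8, "z": 0, "roll": 0, "hand": -1},
    {"x": 0, "y": -0.8, "z": 0, "roll": 0, "hand": -1},
    {"x": 0, "y": -0.8, "z": 0, "roll": 0, "hand": -1},
    {"x": 0, "y": -0.8, "z": 0, "roll": 0, "hand": -1},
    {"x": 0, "y": -0.8, "z": 0, "roll": 0, "hand": -1},
    {"x": 0, "y": -0.6, "z": 0, "roll": 0, "hand": -1},
    {"x": 0, "y": 0, "z": 0, "roll": 0, "hand": -1}
  ]
}}

```text
time_s: 24.6
position: [0.4093, -0.2202, 0.1037]
ee_rot: [3.135, 0.195, 0.0]
contact_force: [-2.7, 1.0, 8.3]
finger_gap: 0.0105
```

Call:
{"op": "jog_arm", "data": {
  "steps": [
    {"x": 0, "y": -0.2, "z": 0, "roll": 0, "hand": -1},
    {"x": 0, "y": -0.2, "z": 0, "roll": 0, "hand": -1},
    {"x": 0, "y": -0.2, "z": 0, "roll": 0, "hand": -1},
    {"x": 0, "y": 0, "z": 0, "roll": 0, "hand": -1},
    {"x": 0, "y": 0, "z": 0, "roll": 0, "hand": -1}
  ]
}}

```text
time_s: 25.02
position: [0.4087, -0.2153, 0.1037]
ee_rot: [3.134, 0.193, 0.001]
contact_force: [-1.8, -0.4, 8.4]
finger_gap: 0.0107
```

Call:
{"op": "jog_arm", "data": {
  "steps": [
    {"x": 0, "y": -0.2, "z": 0, "roll": 0, "hand": -1},
    {"x": 0, "y": -0.2, "z": 0, "roll": 0, "hand": -1},
    {"x": 0, "y": -0.2, "z": 0, "roll": 0, "hand": -1},
    {"x": 0, "y": 0, "z": 0, "roll": 0, "hand": -1},
    {"x": 0, "y": 0, "z": 0, "roll": 0, "hand": -1}
  ]
}}

```text
time_s: 25.43
position: [0.4085, -0.2136, 0.1038]
ee_rot: [3.13, 0.188, 0.003]
contact_force: [1.5, -13.9, 0.5]
finger_gap: 0.0106
```

At the end stop (14 N, no further travel). Releasing, moving back 80 mm over the button with fingers shut, and pressing.

Call:
{"op": "jog_arm", "data": {
  "steps": [
    {"x": 0, "y": 0.4, "z": 0, "roll": 0, "hand": 0},
    {"x": 0, "y": 0, "z": 0, "roll": 0, "hand": 0},
    {"x": 0, "y": 0, "z": 0, "roll": 0, "hand": 0},
    {"x": 0, "y": 0, "z": 0, "roll": 0, "hand": 0},
    {"x": 0, "y": 0, "z": -2.5, "roll": 0, "hand": 0},
    {"x": 0, "y": 0, "z": -2.5, "roll": 0, "hand": 0},
    {"x": 0, "y": 3.8, "z": 0, "roll": 0, "hand": -1},
    {"x": 0, "y": 3.8, "z": 0, "roll": 0, "hand": -1},
    {"x": 0, "y": 0, "z": 0, "roll": 0, "hand": -1},
    {"x": 0, "y": 0, "z": 0, "roll": 0, "hand": -1}
  ]
}}

```text
time_s: 26.27
position: [0.4173, -0.29, 0.1526]
ee_rot: [-3.136, -0.187, -0.0]
contact_force: [-0.2, 0.2, -0.3]
finger_gap: -0.0
```

```bash
python3 - <<'E'
from h import *
s=st(); c=cam('wrist','w11.png')
for n,lo,hi,z in (('cover',(25,120,50),(36,255,255),.0785),('red',(0,120,50),(4,255,255),.072),('red2',(174,120,50),(180,255,255),.072)):
  for k in blobs(mask(c,lo,hi),200): r=rect(c,k,z); print(n,cv2.boundingRect(k),r[0].round(4),np.round(r[1]),round(r[2],1))
go(.4183,-.2932,.089,7)
E
```

```text
26.2667 [ 0.4173 -0.29    0.1526] [-3.136 -0.187 -0.   ] F [-0.2  0.2 -0.3] gap -3.4645545392975835e-05 q7 -1.27
[[0.993, 0.119, 0.0], [0.119, -0.993, 0.0], [0.0, -0.0, -1.0]]
cover (90, 144, 102, 20) [ 0.4438 -0.2137] [12. 61.] -84.3
red (246, 183, 42, 42) [ 0.4189 -0.2939] [27. 28.] 6.8
red (447, 0, 46, 40) [ 0.5414 -0.3946] [20. 23.] -83.2
go: roll -0.0 x 0.04 y 0.5 z 6.35
```

View pics/w11.png

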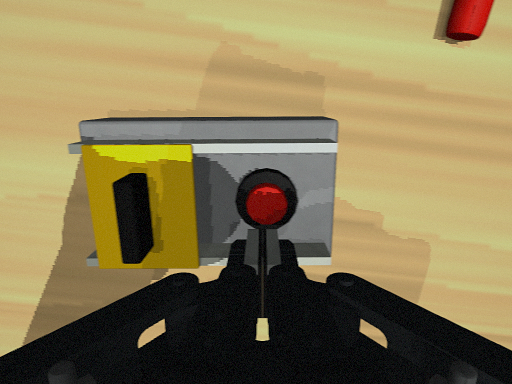

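Button at (267,204), 28 mm across at (0.419,−0.294), clear of the cover at (140,205). Pressing.

Call:
{"op": "jog_arm", "data": {
  "steps": [
    {"x": 0.1, "y": 0.45, "z": 2.5, "roll": 0, "hand": -1},
    {"x": 0, "y": 0, "z": 2.5, "roll": 0, "hand": -1},
    {"x": 0, "y": 0, "z": 1, "roll": 0, "hand": -1},
    {"x": 0, "y": 0, "z": 0.4, "roll": 0, "hand": -1},
    {"x": 0, "y": 0, "z": 0.4, "roll": 0, "hand": -1},
    {"x": 0, "y": 0, "z": 0.3, "roll": 0, "hand": -1},
    {"x": 0, "y": 0, "z": 0.3, "roll": 0, "hand": -1},
    {"x": 0, "y": 0, "z": 0, "roll": 0, "hand": -1},
    {"x": 0, "y": 0, "z": 0, "roll": 0, "hand": -1}
  ]
}}

```text
time_s: 27.07
position: [0.4195, -0.2919, 0.0825]
ee_rot: [3.134, 0.194, -0.002]
contact_force: [-12.3, 8.4, 37.3]
finger_gap: 0.0001
```

Bottomed at 37 N. Retreating and going back to the fin.

Call:
{"op": "jog_arm", "data": {
  "steps": [
    {"x": 0, "y": 0, "z": -1, "roll": 0, "hand": -1},
    {"x": 0, "y": 0, "z": -3, "roll": 0, "hand": -1},
    {"x": 0, "y": 0, "z": -3.2, "roll": 0, "hand": 1},
    {"x": 0, "y": -2.7, "z": 0, "roll": 0, "hand": 1},
    {"x": 0, "y": -2.7, "z": 0, "roll": 0, "hand": 1},
    {"x": 0, "y": -2.5, "z": 0, "roll": 0, "hand": 1},
    {"x": 0, "y": 0, "z": 0, "roll": 0, "hand": 1},
    {"x": 0, "y": 0, "z": 0, "roll": 0, "hand": 1},
    {"x": 0, "y": 0, "z": 0, "roll": 0, "hand": 1}
  ]
}}

```text
time_s: 27.82
position: [0.41, -0.2151, 0.1516]
ee_rot: [3.134, 0.193, 0.002]
contact_force: [-0.4, -0.4, -0.1]
finger_gap: 0.083
```

```bash
python3 - <<'E'
from h import *
s=st(); c=cam('wrist')
for n,lo,hi,z in (('cover',(25,120,50),(36,255,255),.0785),('red',(0,120,50),(4,255,255),.072)):
  for k in blobs(mask(c,lo,hi),200): r=rect(c,k,z); print(n,cv2.boundingRect(k),r[0].round(4),np.round(r[1]),round(r[2],1))
go(.4085,-.2138,.1035,7)
E
```

```text
27.8167 [ 0.41   -0.2151  0.1516] [3.134e+00 1.930e-01 2.000e-03] F [-0.4 -0.4 -0.1] gap 0.0829571566915142 q7 -1.39
[[0.992, 0.123, 0.001], [0.123, -0.992, -0.001], [0.001, 0.002, -1.0]]
cover (211, 232, 101, 40) [ 0.3808 -0.219 ] [28. 67.] -82.2
cover (205, 147, 110, 51) [ 0.4341 -0.2121] [31. 67.] -84.4
red (357, 186, 45, 42) [ 0.4187 -0.2922] [27. 30.] 53.9
go: roll -0.0 x -0.12 y -0.18 z 4.79
```

Call:
{"op": "jog_arm", "data": {
  "steps": [
    {"x": -0.1, "y": -0.1, "z": 2.4, "roll": 0, "hand": 1},
    {"x": 0, "y": 0, "z": 2.4, "roll": 0, "hand": 1},
    {"x": 0, "y": 0, "z": 0, "roll": 0, "hand": 1},
    {"x": 0, "y": 0, "z": 0, "roll": 0, "hand": -1},
    {"x": 0, "y": 0, "z": 0, "roll": 0, "hand": -1},
    {"x": 0, "y": 0, "z": 0, "roll": 0, "hand": -1},
    {"x": 0, "y": 0, "z": 0, "roll": 0, "hand": -1},
    {"x": 0, "y": 0, "z": 0, "roll": 0, "hand": -1},
    {"x": 0, "y": 0, "z": 0, "roll": 0, "hand": -1},
    {"x": 0, "y": 0, "z": 0, "roll": 0, "hand": -1}
  ]
}}

```text
time_s: 28.7
position: [0.4086, -0.2139, 0.1036]
ee_rot: [3.135, 0.193, 0.001]
contact_force: [-1.2, -0.1, 5.1]
finger_gap: 0.0107
```

Call:
{"op": "jog_arm", "data": {
  "steps": [
    {"x": 0, "y": 0, "z": 0, "roll": 0, "hand": -1},
    {"x": 0, "y": 0.5, "z": 0, "roll": 0, "hand": -1},
    {"x": 0, "y": 0.9, "z": 0, "roll": 0, "hand": -1},
    {"x": 0, "y": 0.9, "z": 0, "roll": 0, "hand": -1},
    {"x": 0, "y": 0.9, "z": 0, "roll": 0, "hand": -1},
    {"x": 0, "y": 0.9, "z": 0, "roll": 0, "hand": -1},
    {"x": 0, "y": 0.9, "z": 0, "roll": 0, "hand": -1},
    {"x": 0, "y": 0.9, "z": 0, "roll": 0, "hand": -1},
    {"x": 0, "y": 0.9, "z": 0, "roll": 0, "hand": -1},
    {"x": 0, "y": 0.6, "z": 0, "roll": 0, "hand": -1}
  ]
}}

```text
time_s: 29.53
position: [0.4178, -0.2878, 0.1036]
ee_rot: [3.135, 0.192, 0.001]
contact_force: [-1.0, 2.5, 6.1]
finger_gap: 0.0106
```

Call:
{"op": "jog_arm", "data": {
  "steps": [
    {"x": 0, "y": 0.2, "z": 0, "roll": 0, "hand": -1},
    {"x": 0, "y": 0.2, "z": 0, "roll": 0, "hand": -1},
    {"x": 0, "y": 0.2, "z": 0, "roll": 0, "hand": -1},
    {"x": 0, "y": 0, "z": 0, "roll": 0, "hand": -1},
    {"x": 0, "y": 0, "z": 0, "roll": 0, "hand": -1}
  ]
}}

```text
time_s: 29.95
position: [0.4185, -0.2933, 0.1036]
ee_rot: [3.135, 0.193, 0.001]
contact_force: [-1.0, -0.3, 5.7]
finger_gap: 0.0107
```

Call:
{"op": "jog_arm", "data": {
  "steps": [
    {"x": 0, "y": 0.2, "z": 0, "roll": 0, "hand": -1},
    {"x": 0, "y": 0.2, "z": 0, "roll": 0, "hand": -1},
    {"x": 0, "y": 0.1, "z": 0, "roll": 0, "hand": -1},
    {"x": 0, "y": 0, "z": 0, "roll": 0, "hand": -1},
    {"x": 0, "y": 0, "z": 0, "roll": 0, "hand": -1}
  ]
}}

```text
time_s: 30.37
position: [0.4186, -0.2936, 0.1035]
ee_rot: [-3.131, -0.197, 0.003]
contact_force: [-4.7, 14.4, 14.9]
finger_gap: 0.0108
```

Closed against the stop. Release, rise and go over the tray.

Call:
{"op": "jog_arm", "data": {
  "steps": [
    {"x": 0, "y": -0.3, "z": 0, "roll": 0, "hand": 0.2},
    {"x": 0, "y": 0, "z": 0, "roll": 0, "hand": 0.2},
    {"x": 0, "y": 0, "z": 0, "roll": 0, "hand": 0.2},
    {"x": 0, "y": 0, "z": 0, "roll": 0, "hand": 0.2},
    {"x": 0, "y": 0, "z": -2, "roll": 0, "hand": 0.2},
    {"x": 0, "y": 0, "z": -3, "roll": 0, "hand": 1},
    {"x": 1.48, "y": -3.6, "z": 0, "roll": 0, "hand": 1},
    {"x": 1.48, "y": -3.6, "z": 0, "roll": 0, "hand": 1},
    {"x": 1.48, "y": -3.6, "z": 0, "roll": 0, "hand": 1},
    {"x": 1.48, "y": -3.6, "z": 0, "roll": 0, "hand": 1}
  ]
}}

```text
time_s: 31.2
position: [0.4598, -0.1442, 0.1532]
ee_rot: [3.135, 0.189, 0.001]
contact_force: [0.2, -0.6, 0.1]
finger_gap: 0.0855
```

Call:
{"op": "jog_arm", "data": {
  "steps": [
    {"x": 1.48, "y": -3.6, "z": 0, "roll": 0, "hand": 1},
    {"x": 1.48, "y": -3.6, "z": 0, "roll": 0, "hand": 1},
    {"x": 1.48, "y": -3.6, "z": 0, "roll": 0, "hand": 1},
    {"x": 0, "y": 0, "z": 0, "roll": -7, "hand": 1},
    {"x": 0, "y": 0, "z": 0, "roll": -7, "hand": 1},
    {"x": 0, "y": 0, "z": 0, "roll": -7, "hand": 1},
    {"x": 0, "y": 0, "z": 0, "roll": -7, "hand": 1},
    {"x": 0, "y": 0, "z": 0, "roll": -7, "hand": 1},
    {"x": 0, "y": 0, "z": 0, "roll": -7, "hand": 1},
    {"x": 0, "y": 0, "z": 0, "roll": -7, "hand": 1}
  ]
}}

```text
time_s: 32.03
position: [0.4905, -0.0328, 0.1528]
ee_rot: [2.769, 1.483, 0.0]
contact_force: [0.4, -0.1, 0.3]
finger_gap: 0.0853
```

Call:
{"op": "jog_arm", "data": {
  "steps": [
    {"x": 0, "y": 0, "z": 0, "roll": -7, "hand": 1},
    {"x": 0, "y": 0, "z": 0, "roll": -7, "hand": 1},
    {"x": 0, "y": 0, "z": 0, "roll": -7, "hand": 1},
    {"x": 0, "y": 0, "z": 0, "roll": -6.6, "hand": 1},
    {"x": 0, "y": 0, "z": 0, "roll": 0, "hand": 1},
    {"x": 0, "y": 0, "z": 0, "roll": 0, "hand": 1}
  ]
}}

```text
time_s: 32.53
position: [0.4904, -0.0327, 0.1527]
ee_rot: [-2.345, -2.089, -0.0]
contact_force: [-0.2, 0.1, 0.4]
finger_gap: 0.0855
```

```bash
python3 - <<'E'
from h import *
s=st(); c=cam('wrist','w12.png'); parts(c,z=.032)
t=cam('top','top2.png'); parts(t,20,.032); parts(t,20,.026)
for k in blobs(mask(t,(25,120,60),(36,255,255)),100): r=rect(t,k,.0785); print('cover',cv2.boundingRect(k),r[0].round(4),np.round(r[1]),round(r[2],1))
for k in blobs(mask(t,(108,150,40),(125,255,255)),800): r=rect(t,k,.03); print('bin',cv2.boundingRect(k),r[0].round(4),np.round(r[1]),round(r[2],1))
P=cloud(c)
# bin near edge: blue pixels of wrist view
m=mask(c,(105,150,40),(125,255,255)); m[(P[...,2]<.024)]=0
for k in blobs(m,150): r=rect(c,k,.03); print('bin rim',cv2.boundingRect(k),r[0].round(4),np.round(r[1]),round(r[2],1))
E
```

```text
32.5333 [ 0.4904 -0.0327  0.1527] [-2.345 -2.089 -0.   ] F [-0.2  0.1  0.4] gap 0.08551885978392845 q7 -0.68
[[0.115, 0.993, -0.0], [0.993, -0.115, 0.0], [0.0, -0.0, -1.0]]
part (242, 156, 41, 60) [ 0.4901 -0.0309] [31. 47.] 83.2
part (218, 66, 45, 68) [0.4823 0.0345] [31. 47.] 83.4
part (237, 0, 46, 36) [0.5024 0.0866] [22. 31.] -6.6
part (207, 215, 27, 17) [0.4952 0.0794] [34. 93.] 69.7
part (207, 215, 27, 17) [0.4934 0.0797] [31. 92.] 69.7
cover (331, 237, 24, 29) [ 0.4169 -0.2921] [65. 81.] 7.0
bin (205, 147, 73, 46) [0.6634 0.0206] [126. 220.] 85.7
bin rim (391, 0, 121, 241) [ 0.6082 -0.0218] [ 86. 201.] -66.0
```

View pics/w12.png

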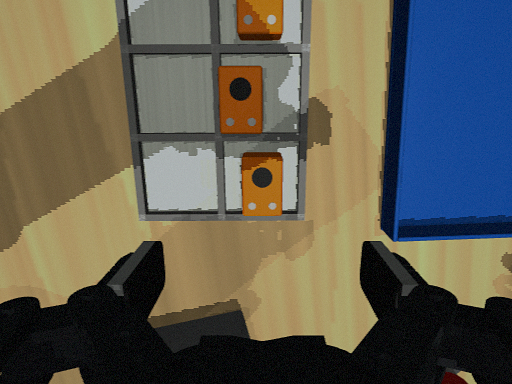

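All three are in their pockets; the middle one has been knocked against its −x wall (241,100) but is still in its pocket. Cover measures closed (−0.292). Unloading, starting with pocket 4.

Call:
{"op": "jog_arm", "data": {
  "steps": [
    {"x": 0.3, "y": 0, "z": 3, "roll": 0, "hand": 1},
    {"x": 0, "y": 0, "z": 3, "roll": 0, "hand": 1},
    {"x": 0, "y": 0, "z": 3, "roll": 0, "hand": 1},
    {"x": 0, "y": 0, "z": 2.9, "roll": 0, "hand": 1},
    {"x": 0, "y": 0, "z": 0, "roll": 0, "hand": 1},
    {"x": 0, "y": 0, "z": 0, "roll": 0, "hand": -1},
    {"x": 0, "y": 0, "z": 0, "roll": 0, "hand": -1},
    {"x": 0, "y": 0, "z": 0, "roll": 0, "hand": -1},
    {"x": 0, "y": 0, "z": 0, "roll": 0, "hand": -1},
    {"x": 0, "y": 0, "z": 0, "roll": 0, "hand": -1}
  ]
}}

```text
time_s: 33.47
position: [0.4917, -0.0294, 0.0355]
ee_rot: [2.34, 2.092, 0.002]
contact_force: [-1.2, -0.0, 5.5]
finger_gap: 0.0304
```

Call:
{"op": "jog_arm", "data": {
  "steps": [
    {"x": 0, "y": 0, "z": 0, "roll": 0, "hand": -1},
    {"x": 0, "y": 0, "z": -2, "roll": 0, "hand": -1},
    {"x": 0, "y": 0, "z": -3, "roll": 0, "hand": -1},
    {"x": 0, "y": 0, "z": -2, "roll": 0, "hand": -1},
    {"x": 0.1, "y": 3.4, "z": 0, "roll": 0, "hand": -1},
    {"x": 0.1, "y": 3.4, "z": 0, "roll": 0, "hand": -1},
    {"x": 0.1, "y": 3.4, "z": 0, "roll": 0, "hand": -1},
    {"x": 0.1, "y": 3.4, "z": 0, "roll": 0, "hand": -1},
    {"x": 0, "y": 3.3, "z": 0, "roll": 0, "hand": -1},
    {"x": 0, "y": 0, "z": 0, "roll": 0, "hand": -1}
  ]
}}

```text
time_s: 34.3
position: [0.6649, -0.0453, 0.105]
ee_rot: [2.343, 2.088, 0.008]
contact_force: [-0.2, -0.1, 0.1]
finger_gap: 0.0305
```

```bash
python3 - <<'E'
from h import *
s=st(); go(.6585,-.044,.0345)
c=cam('wrist','w13.png')
E
```

```text
34.3 [ 0.6649 -0.0453  0.105 ] [2.343 2.088 0.008] F [-0.2 -0.1  0.1] gap 0.03045536622545539 q7 -0.66
[[0.115, 0.993, 0.006], [0.993, -0.115, 0.001], [0.002, 0.006, -1.0]]
go: roll 0.0 x 0.06 y -0.65 z 7.05
```

View pics/w13.png

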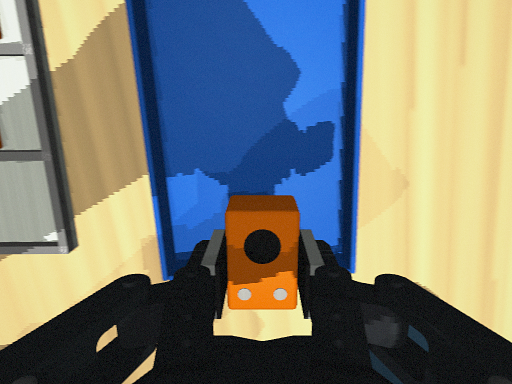

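```bash
python3 - <<'E'
from h import *
s=st(); c=cam('wrist')
for p in ((163,279),(355,271),(150,150),(353,150)): print(p,ray(c,*p,.03).round(4))
go(.660,-.039,.0355)
E
```

```text
34.35 [ 0.6618 -0.0445  0.1045] [2.343 2.091 0.004] F [-0.6  1.3 -0.5] gap 0.03049044410286985 q7 -0.66
[[0.113, 0.994, 0.003], [0.994, -0.113, 0.001], [0.001, 0.003, -1.0]]
(163, 279) [ 0.5892 -0.0877  0.03  ]
(355, 271) [ 0.7192 -0.0968  0.03  ]
(150, 150) [ 5.983e-01 -3.000e-04  3.000e-02]
(353, 150) [ 0.7212 -0.0144  0.03  ]
go: roll 0.0 x 0.5 y -0.03 z 6.87
```

Call:
{"op": "jog_arm", "data": {
  "steps": [
    {"x": 0.4, "y": 0, "z": 3, "roll": 0, "hand": -1},
    {"x": 0, "y": 0, "z": 3, "roll": 0, "hand": -1},
    {"x": 0, "y": 0, "z": 0.9, "roll": 0, "hand": -1},
    {"x": 0, "y": 0, "z": 0, "roll": 0, "hand": -1},
    {"x": 0, "y": 0, "z": 0, "roll": 0, "hand": 0},
    {"x": 0, "y": 0, "z": 0, "roll": 0, "hand": 0.2},
    {"x": 0, "y": 0, "z": 0, "roll": 0, "hand": 0.2},
    {"x": 0, "y": 0, "z": -2, "roll": 0, "hand": 0.2},
    {"x": 0, "y": 0, "z": -4, "roll": 0, "hand": 0.2},
    {"x": 0, "y": 0, "z": -4, "roll": 0, "hand": 1}
  ]
}}

```text
time_s: 35.23
position: [0.6581, -0.0403, 0.1351]
ee_rot: [-2.339, -2.094, 0.003]
contact_force: [1.6, -0.4, 0.8]
finger_gap: 0.0619
```

```bash
python3 - <<'E'
from h import *
s=st(); c=cam('wrist'); parts(c,z=.030); go(.4825,.0355,.12,83.4)
E
```

```text
35.2333 [ 0.6581 -0.0403  0.1351] [-2.339 -2.094  0.003] F [ 1.6 -0.4  0.8] gap 0.06193716607621216 q7 -0.64
[[0.111, 0.994, -0.003], [0.994, -0.111, 0.0], [-0.0, -0.003, -1.0]]
part (241, 163, 44, 64) [ 0.6578 -0.0414] [31. 48.] 83.6
part (0, 81, 31, 71) [0.4953 0.032 ] [21. 50.] 71.6
part (0, 0, 34, 49) [0.5119 0.0893] [22. 28.] 83.6
go: roll 0.2 x 5.29 y -18.79 z 2.51
```

Call:
{"op": "jog_arm", "data": {
  "steps": [
    {"x": 1.06, "y": -3.76, "z": 0, "roll": 0, "hand": 1},
    {"x": 1.06, "y": -3.76, "z": 0, "roll": 0, "hand": 1},
    {"x": 1.06, "y": -3.76, "z": 0, "roll": 0, "hand": 1},
    {"x": 1.06, "y": -3.76, "z": 0, "roll": 0, "hand": 1},
    {"x": 1.06, "y": -3.76, "z": 0, "roll": 0, "hand": 1},
    {"x": 0, "y": 0, "z": 2, "roll": 0, "hand": 1},
    {"x": 0, "y": 0, "z": 2, "roll": 0, "hand": 1},
    {"x": 0, "y": 0, "z": 0, "roll": 0, "hand": 1},
    {"x": 0, "y": 0, "z": 0, "roll": 0, "hand": 1},
    {"x": 0, "y": 0, "z": 0, "roll": 0, "hand": 1}
  ]
}}

```text
time_s: 36.12
position: [0.4793, 0.0337, 0.0958]
ee_rot: [2.341, 2.094, 0.002]
contact_force: [0.3, -0.1, 0.2]
finger_gap: 0.0853
```

```bash
python3 - <<'E'
from h import *
s=st(); c=cam('wrist'); parts(c,z=.032); go(.4825,.0355,.034)
E
```

```text
36.1167 [0.4793 0.0337 0.0958] [2.341e+00 2.094e+00 2.000e-03] F [ 0.3 -0.1  0.2] gap 0.08531988090875815 q7 -0.91
[[0.111, 0.994, 0.001], [0.994, -0.111, 0.0], [0.0, 0.001, -1.0]]
part (241, 170, 53, 76) [0.4821 0.036 ] [31. 48.] 83.3
part (265, 48, 58, 89) [0.5038 0.1008] [31. 47.] 83.7
go: roll 0.0 x 0.21 y 0.28 z 6.19
```

Call:
{"op": "jog_arm", "data": {
  "steps": [
    {"x": 0.35, "y": 0.3, "z": 3, "roll": 0, "hand": 1},
    {"x": 0, "y": 0, "z": 3.1, "roll": 0, "hand": 1},
    {"x": 0, "y": 0, "z": 0, "roll": 0, "hand": 1},
    {"x": 0, "y": 0, "z": 0, "roll": 0, "hand": -1},
    {"x": 0, "y": 0, "z": 0, "roll": 0, "hand": -1},
    {"x": 0, "y": 0, "z": 0, "roll": 0, "hand": -1},
    {"x": 0, "y": 0, "z": 0, "roll": 0, "hand": -1},
    {"x": 0, "y": 0, "z": 0, "roll": 0, "hand": -1},
    {"x": 0, "y": 0, "z": 0, "roll": 0, "hand": -1}
  ]
}}

```text
time_s: 36.92
position: [0.4829, 0.0366, 0.0354]
ee_rot: [2.34, 2.093, 0.002]
contact_force: [-1.2, -0.2, 8.4]
finger_gap: 0.0309
```

Call:
{"op": "jog_arm", "data": {
  "steps": [
    {"x": 0, "y": 0, "z": -2, "roll": 0, "hand": -1},
    {"x": 0, "y": 0, "z": -3, "roll": 0, "hand": -1},
    {"x": 0, "y": 0, "z": -2, "roll": 0, "hand": -1},
    {"x": 0.22, "y": 3.6, "z": 0, "roll": 0, "hand": -1},
    {"x": 0.22, "y": 3.6, "z": 0, "roll": 0, "hand": -1},
    {"x": 0.22, "y": 3.6, "z": 0, "roll": 0, "hand": -1},
    {"x": 0.22, "y": 3.6, "z": 0, "roll": 0, "hand": -1},
    {"x": 0.22, "y": 3.6, "z": 0, "roll": 0, "hand": -1},
    {"x": 0, "y": 0, "z": 0, "roll": 0, "hand": -1},
    {"x": 0, "y": 0, "z": 0, "roll": 0, "hand": -1}
  ]
}}

```text
time_s: 37.75
position: [0.6635, 0.0275, 0.1042]
ee_rot: [-2.343, -2.093, -0.002]
contact_force: [-1.1, 0.3, -0.8]
finger_gap: 0.0306
```

```bash
python3 - <<'E'
from h import *
s=st(); go(.663,.028,.0345); c=cam('wrist'); m=mask(c,(4,150,60),(20,255,255)); print([cv2.boundingRect(k) for k in blobs(m,800)])
E
```

```text
37.75 [0.6635 0.0275 0.1042] [-2.343e+00 -2.093e+00 -2.000e-03] F [-1.1  0.3 -0.8] gap 0.030622469648869277 q7 -0.77
[[0.113, 0.994, 0.001], [0.994, -0.113, 0.001], [0.001, 0.001, -1.0]]
go: roll 0.0 x 0.04 y -0.05 z 6.97
[(225, 194, 75, 137), (0, 78, 39, 82)]
```

Call:
{"op": "jog_arm", "data": {
  "steps": [
    {"x": 0, "y": 0, "z": 3, "roll": 0, "hand": -1},
    {"x": 0, "y": 0, "z": 3, "roll": 0, "hand": -1},
    {"x": 0, "y": 0, "z": 0.9, "roll": 0, "hand": -1},
    {"x": 0, "y": 0, "z": 0, "roll": 0, "hand": -1},
    {"x": 0, "y": 0, "z": 0, "roll": 0, "hand": 0},
    {"x": 0, "y": 0, "z": 0, "roll": 0, "hand": 0.2},
    {"x": 0, "y": 0, "z": 0, "roll": 0, "hand": 0.2},
    {"x": 0, "y": 0, "z": -2, "roll": 0, "hand": 0.2},
    {"x": 0, "y": 0, "z": -4, "roll": 0, "hand": 0.2},
    {"x": 0, "y": 0, "z": -3, "roll": 0, "hand": 1}
  ]
}}

```text
time_s: 38.63
position: [0.6617, 0.0278, 0.1267]
ee_rot: [-2.34, -2.095, -0.0]
contact_force: [1.0, 0.4, 0.7]
finger_gap: 0.062
```

Call:
{"op": "jog_arm", "data": {
  "steps": [
    {"x": 1.13, "y": -3.34, "z": 0, "roll": 0, "hand": 1},
    {"x": 1.13, "y": -3.34, "z": 0, "roll": 0, "hand": 1},
    {"x": 1.13, "y": -3.34, "z": 0, "roll": 0, "hand": 1},
    {"x": 1.13, "y": -3.34, "z": 0, "roll": 0, "hand": 1},
    {"x": 1.13, "y": -3.34, "z": 0, "roll": 0, "hand": 1},
    {"x": 0, "y": 0, "z": 1.5, "roll": 0, "hand": 1},
    {"x": 0, "y": 0, "z": 1.5, "roll": 0, "hand": 1},
    {"x": 0, "y": 0, "z": 0, "roll": 0, "hand": 1},
    {"x": 0, "y": 0, "z": 0, "roll": 0, "hand": 1},
    {"x": 0, "y": 0, "z": 0, "roll": 0, "hand": 1}
  ]
}}

```text
time_s: 39.47
position: [0.5028, 0.1024, 0.0956]
ee_rot: [2.341, 2.094, 0.001]
contact_force: [-0.2, 0.0, -0.1]
finger_gap: 0.0853
```

```bash
python3 - <<'E'
from h import *
s=st(); c=cam('wrist'); parts(c,z=.032); go(.504,.102,.034)
E
```

```text
39.4667 [0.5028 0.1024 0.0956] [2.341e+00 2.094e+00 1.000e-03] F [-0.2  0.  -0.1] gap 0.08531039399315132 q7 -1.02
[[0.111, 0.994, 0.001], [0.994, -0.111, 0.0], [0.0, 0.001, -1.0]]
part (481, 259, 31, 49) [0.6496 0.0373] [19. 35.] 85.4
part (239, 175, 52, 75) [0.5039 0.102 ] [31. 47.] 83.6
go: roll 0.0 x -0.03 y 0.11 z 6.17
```

Call:
{"op": "jog_arm", "data": {
  "steps": [
    {"x": 0, "y": 0.1, "z": 3, "roll": 0, "hand": 1},
    {"x": 0, "y": 0, "z": 3.1, "roll": 0, "hand": 1},
    {"x": 0, "y": 0, "z": 0, "roll": 0, "hand": 1},
    {"x": 0, "y": 0, "z": 0, "roll": 0, "hand": -1},
    {"x": 0, "y": 0, "z": 0, "roll": 0, "hand": -1},
    {"x": 0, "y": 0, "z": 0, "roll": 0, "hand": -1},
    {"x": 0, "y": 0, "z": 0, "roll": 0, "hand": -1},
    {"x": 0, "y": 0, "z": 0, "roll": 0, "hand": -1},
    {"x": 0, "y": 0, "z": 0, "roll": 0, "hand": -1}
  ]
}}

```text
time_s: 40.27
position: [0.5043, 0.1024, 0.0354]
ee_rot: [2.34, 2.093, 0.003]
contact_force: [-1.1, -0.8, 7.8]
finger_gap: 0.0308
```

Call:
{"op": "jog_arm", "data": {
  "steps": [
    {"x": 0, "y": 0, "z": -2, "roll": 0, "hand": -1},
    {"x": 0, "y": 0, "z": -3, "roll": 0, "hand": -1},
    {"x": 0, "y": 0, "z": -2, "roll": 0, "hand": -1},
    {"x": 0.2, "y": 3.26, "z": 0, "roll": 0, "hand": -1},
    {"x": 0.2, "y": 3.26, "z": 0, "roll": 0, "hand": -1},
    {"x": 0.2, "y": 3.26, "z": 0, "roll": 0, "hand": -1},
    {"x": 0.2, "y": 3.26, "z": 0, "roll": 0, "hand": -1},
    {"x": 0.2, "y": 3.26, "z": 0, "roll": 0, "hand": -1},
    {"x": 0, "y": 0, "z": 0, "roll": 0, "hand": -1},
    {"x": 0, "y": 0, "z": 0, "roll": 0, "hand": -1}
  ]
}}

```text
time_s: 41.1
position: [0.6678, 0.0938, 0.1042]
ee_rot: [-2.343, -2.092, -0.002]
contact_force: [-0.1, 0.1, 0.7]
finger_gap: 0.0305
```

```bash
python3 - <<'E'
from h import *
s=st(); go(.667,.094,.0345); c=cam('wrist'); m=mask(c,(4,150,60),(20,255,255)); print([cv2.boundingRect(k) for k in blobs(m,800)])
E
```

```text
41.1 [0.6678 0.0938 0.1042] [-2.343e+00 -2.092e+00 -2.000e-03] F [-0.1  0.1  0.7] gap 0.03050256024707457 q7 -0.86
[[0.113, 0.994, 0.001], [0.994, -0.113, 0.001], [0.001, 0.001, -1.0]]
go: roll 0.0 x 0.01 y -0.08 z 6.97
[(225, 193, 75, 136)]
```

Held; lower, release, and back away clear of the bin towards the robot.

Call:
{"op": "jog_arm", "data": {
  "steps": [
    {"x": 0, "y": -0.1, "z": 3, "roll": 0, "hand": -1},
    {"x": 0, "y": 0, "z": 3, "roll": 0, "hand": -1},
    {"x": 0, "y": 0, "z": 0.9, "roll": 0, "hand": -1},
    {"x": 0, "y": 0, "z": 0, "roll": 0, "hand": -1},
    {"x": 0, "y": 0, "z": 0, "roll": 0, "hand": 0},
    {"x": 0, "y": 0, "z": 0, "roll": 0, "hand": 0.2},
    {"x": 0, "y": 0, "z": 0, "roll": 0, "hand": 0.2},
    {"x": 0, "y": 0, "z": -2, "roll": 0, "hand": 0.2},
    {"x": 0, "y": 0, "z": -4, "roll": 0, "hand": 0.2},
    {"x": 0, "y": 0, "z": -4, "roll": 0, "hand": 1}
  ]
}}

```text
time_s: 41.98
position: [0.6641, 0.0938, 0.1351]
ee_rot: [-2.34, -2.094, 0.004]
contact_force: [0.8, 0.6, -0.5]
finger_gap: 0.062
```

Call:
{"op": "jog_arm", "data": {
  "steps": [
    {"x": -3.5, "y": 0, "z": -2.2, "roll": 0, "hand": 1},
    {"x": -3.5, "y": 0, "z": -2.2, "roll": 0, "hand": 1},
    {"x": -3.5, "y": 0, "z": -2.2, "roll": 0, "hand": 1},
    {"x": 0, "y": -3.5, "z": 0, "roll": 0, "hand": 1},
    {"x": 0, "y": -3.5, "z": 0, "roll": 0, "hand": 1},
    {"x": 0, "y": 0, "z": 0, "roll": 0, "hand": 1},
    {"x": 0, "y": 0, "z": 0, "roll": 0, "hand": 1},
    {"x": 0, "y": 0, "z": 0, "roll": 0, "hand": 1}
  ]
}}

```text
time_s: 42.65
position: [0.5846, -0.0026, 0.2016]
ee_rot: [2.34, 2.094, 0.001]
contact_force: [0.8, 0.3, -0.9]
finger_gap: 0.0855
```

```bash
python3 - <<'E'
from h import *
s=st(); c=cam('wrist'); parts(c,z=.030)
a=cam('scene','scene2.png'); parts(a,20,.030)
for k in blobs(mask(a,(25,120,60),(36,255,255)),100): r=rect(a,k,.0785); print('cover',r[0].round(4),np.round(r[1]),round(r[2],1))
E
```

```text
42.65 [ 0.5846 -0.0026  0.2016] [2.340e+00 2.094e+00 1.000e-03] F [ 0.8  0.3 -0.9] gap 0.08551694799313145 q7 -0.67
[[0.111, 0.994, 0.002], [0.994, -0.111, -0.001], [-0.0, 0.002, -1.0]]
part (324, 181, 37, 48) [ 0.6567 -0.041 ] [32. 47.] 83.4
part (323, 107, 38, 53) [0.6594 0.0262] [32. 46.] 83.6
part (322, 24, 41, 61) [0.6628 0.092 ] [32. 47.] 83.4
part (230, 217, 65, 15) [0.6649 0.0246] [ 36. 180.] 87.5
part (105, 191, 4, 9) [ 0.5819 -0.4259] [ 9. 28.] 11.3
cover [ 0.4204 -0.2938] [66. 86.] 7.8
```

View pics/scene2.png

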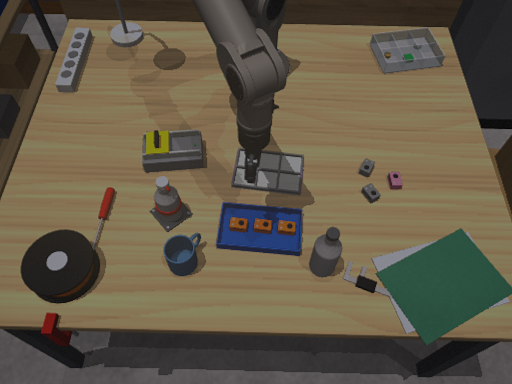

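The scene shows three housings in the bin at (238,225), (263,225) and (287,227), the cover closed at (158,142), and the flask, mug, screwdriver and grey and pink blocks where they started. Handing in.

```bash
python3 -c "
from rig import ctrl
print(ctrl.finish_job())"
```

```text
the job is handed in; nothing more can be done
None
```

I finished the job and handed it in at about 43 s; the hand-in reports no verdict.

- **Loading:** This run had three orange housings. I put each in its own pocket (4, 5 and 6). While I worked elsewhere, the one in pocket 5 was knocked against its wall, but it stayed in the pocket.
- **Nozzle and button:** I pressed the nozzle cap to its stop (28 N), and afterwards its top measured about 170 mm again. With the cover fully open, I pressed the start button to its stop (37 N at the fingertips, near the 40 N limit set for the arm and gripper body).
- **Cover:** I slid it to its end stop both ways. The travel matched the stated 80 mm, and it measured closed afterwards.
- **Unloading:** I then moved all three housings into the bin.

In the last checks, the wrist camera measured all three housings in the bin, and the final picture shows the cover closed. By eye, the flask, screwdriver, mug and grey and pink look-alikes are where they began.

One measurement disagreed along the way: my first far-view estimate of the tray was about 5 mm off in y. I corrected it from a closer view before placing anything.

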